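# Load the creep-test stations

## Task

Load the four creep-test stations with the four steel weights: stand each one upright in the middle of the pan of its own colour, starting with the smallest weight and going up in size to the largest. Set each one down gently, without dropping it, let go of it before you fetch the next, and leave the two brass weights where they are.

Things in the scene. Friction and masses are not known exactly. Their poses are not given: they have to be found in the camera images.
- weight_red: Loose steel weight, the smallest and lightest of the four steel ones: upright cylinder 34 mm across and 28 mm high, about 0.20 kg, with a red band round it and on top a red round grip knob 22 mm across and 32 mm high (total height 60 mm). Origin: centre of its underside; z up along its axis.
- weight_yellow: Loose steel weight, the second smallest of the four steel ones: upright cylinder 43 mm across and 34 mm high, about 0.38 kg, with a yellow band round it and on top a yellow round grip knob 22 mm across and 32 mm high (total height 66 mm). Origin: centre of its underside; z up along its axis.
- weight_green: Loose steel weight, the second largest of the four steel ones: upright cylinder 52 mm across and 36 mm high, about 0.58 kg, with a green band round it and on top a green round grip knob 22 mm across and 32 mm high (total height 68 mm). Origin: centre of its underside; z up along its axis.
- weight_blue: Loose steel weight, the largest and heaviest of the four steel ones: upright cylinder 62 mm across and 38 mm high, about 0.80 kg, with a blue band round it and on top a blue round grip knob 22 mm across and 32 mm high (total height 70 mm). Origin: centre of its underside; z up along its axis.
- station_red: Fixed creep-test station with a round red load pan, 90 mm across, with a bare steel spot 40 mm across at its centre. The flat rimless pan top is 28 mm above the bench. Origin: on the bench directly below the pan's centre; z up; x points from the pan towards the station's dial gauge (lying face up, 54 mm across, centre 80 mm from the pan's centre, top 42 mm above the bench). Black base plate 160 x 110 x 16 mm, from x -50 to +110 mm.
- station_yellow: Fixed creep-test station with a round yellow load pan, 90 mm across, with a bare steel spot 40 mm across at its centre. The flat rimless pan top is 28 mm above the bench. Origin: on the bench directly below the pan's centre; z up; x points from the pan towards the station's dial gauge (lying face up, 54 mm across, centre 80 mm from the pan's centre, top 42 mm above the bench). Black base plate 160 x 110 x 16 mm, from x -50 to +110 mm.
- station_green: Fixed creep-test station with a round green load pan, 90 mm across, with a bare steel spot 40 mm across at its centre. The flat rimless pan top is 28 mm above the bench. Origin: on the bench directly below the pan's centre; z up; x points from the pan towards the station's dial gauge (lying face up, 54 mm across, centre 80 mm from the pan's centre, top 42 mm above the bench). Black base plate 160 x 110 x 16 mm, from x -50 to +110 mm.
- station_blue: Fixed creep-test station with a round blue load pan, 90 mm across, with a bare steel spot 40 mm across at its centre. The flat rimless pan top is 28 mm above the bench. Origin: on the bench directly below the pan's centre; z up; x points from the pan towards the station's dial gauge (lying face up, 54 mm across, centre 80 mm from the pan's centre, top 42 mm above the bench). Black base plate 160 x 110 x 16 mm, from x -50 to +110 mm.
- brass_small: Loose brass weight with black band and black knob, not part of the job: cylinder 38 mm across, 30 mm high, knob on top 22 mm across and 32 mm high. Origin: centre of its underside.
- brass_large: Loose brass weight with black band and black knob, not part of the job: cylinder 54 mm across, 36 mm high, knob on top 22 mm across and 32 mm high. Origin: centre of its underside.

How it is judged:
By the outcome, as a careful person would: the job done as asked, in the order asked, and still so for the second after the job is handed in, with the robot touching nothing.
It also fails if it takes over 112 s, if anything falls off the work surface, if the arm or the gripper's body presses on something with over 40 N, if the wrist force passes 120 N, or if a joint passes its speed limit or range.

## Robot

A 6-joint arm with a two-finger parallel gripper is mounted at the origin on the work surface. World frame = base frame: x ahead of the robot, y to its left, z up, the work surface at z = 0. Lengths are in m, angles in rad, forces in N, time in s.
With the tool pointing down it reaches from about 0.3 to 0.85 m from the base axis. Payload 5.4 kg.
Tool frame: the origin (TCP) lies on the centre line of the jaws, within the pads' length; the fingertips stand 25 mm ahead of it and the grasp point (between the pads) lies 6 mm ahead of it; z points along the fingers, x is the direction in which the jaws open and shut, and the axes are right-handed (so a half turn about z gives the same grasp; the last joint's range is limited). The gripper opens to 85 mm and grips with 20 to 120 N. Pads are 22 mm wide; open, the fingers measure 114 mm over their backs; the gripper's body (76 mm by 85 mm) begins 54 mm behind the grasp point. The pads swing forward as they close: fully open they stand 13 mm farther back than shut.
Start: joints at [-0.21, 0.158, 1.597, -0, 1.386, -0.21], TCP at [0.575, -0, 0.256] pointing down, gripper open.
Joint ranges: [-2.91, 2.91], [-0.94, 2.29], [0.18, 2.7], [-1.29, 4.43], [0.17, 2.64], [-3, 3]. Speed limits (rad/s): [2.57, 2.57, 3.14, 3.14, 3.14, 3.14].

## Interface

Orientations are given as a unit quaternion [w, x, y, z].
In Python, from plant import manip gives the robot as it stands.
- The arm moves only by the tool drive_tool, never from a script. Its argument "rows" is a list of rows, each an object with "rot": the turn, a rotation vector about the tool's x, y, z in rad, a list of three; "offset": the shift along the tool's x, y, z in m, a list of three; "hand": the opening in per cent of the stroke, from 0 (shut) to 100 (fully open). A call has 1 to 12 rows; each row shifts and turns the commanded pose from where the row before left it, along the tool's axes as they then stand; what a row does not reach is not made up. A row lasts 1/12 s, in which the tool goes at most 41.7 mm and 7.16 degrees, less where a joint would pass 70% of its speed; a pose out of reach is approached as far as the arm can. A call is refused whole if a number of a shift passes 0.0417 or a number of a turn 0.125, either way. A call with a gripper value outside its range is refused whole. The fingers move at their own pace and stop on an object; "force" is the grip in N (left out, the last holds). Time passes only in rows, so rows that do not move let the fingers close. It gives the time, the measured TCP pose, the force and the opening at its end, in the units of the state.
- manip.sense(): the state, without advancing time (a new reading comes with each control period).
- manip.capture(name): name is "scene" or "side" or "wrist"; returns a dict with "img" (400x640x3 uint8, blue, green, red), "depth" (400x640 float32, m along the optical axis (not along the pixel's ray), 0 where there is no reading), "fx", "fy", "cx", "cy" (pixels), "k1" (the pictures are not rectified: a ray, as slopes to the right and down, at radius r is drawn at 1 + k1 r^2 times it, then the intrinsics apply), "xyz" and "attitude" of the camera in the world. Camera axes: x right, y up, looking along -z (the intrinsics and any distortion apply to the point x, -y, -z); pixel columns grow to the right and rows downward; lengths in m; the calibration is good to about 2 mm. A picture is of the moment at which its call begins.
- manip.sign_off(): hands the job in, once; it reports no verdict.
The state is a dict: "clock": time; "joint_pos": joint angles; "joint_vel": joint speeds; "effort": joint torques, N m; "eef_pos": TCP position; "tool_rot": TCP orientation; "wrist_force": force on the tool from outside, world axes, zero at the start; "ft_torque": the same for the moment, N m; "finger_gap": finger opening in m.
Only numpy, scipy, OpenCV 4.12 (cv2) and the standard library are available. Lean on these libraries where they do the work, as an engineer would, in place of code of your own. Each camera call takes 0.05 s, during which the arm holds its last target.

## Working session

There is one attempt and no reset: what is moved stays moved. The work goes in short steps, Python scripts to look and compute and a tool call to move; the robot and the scene stay as the last step left them, time stands still between calls to the robot, and variables do not carry over. Pictures are saved under pics/ and viewed, and the job is handed in when it is done.

Besides the shell and the picture viewer there is one more tool, called by a JSON object that holds its "method" and its "body". drive_tool: Moves the arm, as the interface text tells. Its arguments: {"type":"object","properties":{"rows":{"type":"array","items":{"type":"object","properties":{"rot":{"type":"array","items":{"type":"number"}},"offset":{"type":"array","items":{"type":"number"}},"hand":{"type":"number"}}}},"force":{"type":"number"}},"required":["rows"]}

```bash
mkdir -p pics; ls
cat > h.py <<'E'
import numpy as np, cv2
from plant import manip
from scipy.spatial.transform import Rotation as R
def rot(q): return R.from_quat([q[1],q[2],q[3],q[0]]).as_matrix()
def ray(c,u,v):
    K=np.array([[c['fx'],0,c['cx']],[0,c['fy'],c['cy']],[0,0,1.]])
    p=cv2.undistortPoints(np.array([[[u,v]]],float),K,np.array([c['k1'],0,0,0,0.]))[0,0]
    return rot(c['attitude'])@np.array([p[0],-p[1],-1.])
def onplane(c,u,v,z):
    d=ray(c,u,v); o=np.array(c['xyz']); return o+d*(z-o[2])/d[2]
def at(c,u,v):
    return np.array(c['xyz'])+ray(c,u,v)*c['depth'][int(round(v)),int(round(u))]
E
python3 - <<'E'
from h import *
s=manip.sense();print({k:np.round(v,3).tolist() for k,v in s.items()})
for n in ['scene','side','wrist']:
    c=manip.capture(n);cv2.imwrite(f'pics/{n}0.png',c['img']);np.save(f'{n}0.npy',c,allow_pickle=True)
    print(n,c['xyz'],c['attitude'],c['fx'],c['cx'],c['cy'],c['k1'])
E
```

```text
pics
{'clock': 0.0, 'joint_pos': [-0.21, 0.159, 1.598, -0.0, 1.386, -0.21], 'joint_vel': [0.0, -0.001, 0.001, -0.001, 0.001, 0.002], 'effort': [0.0, -39.601, -33.143, -0.0, 0.008, -0.0], 'eef_pos': [0.574, 0.0, 0.255], 'tool_rot': [-0.0, 1.0, -0.0, -0.001], 'wrist_force': [-0.231, 0.191, -0.72], 'ft_torque': [-0.01, -0.043, 0.005], 'finger_gap': 0.085}
scene [1.15531227 0.18089594 0.79744453] [0.56404524 0.209898   0.27375104 0.75023741] 513.0162515578307 312.7851684903468 198.26150796938902 -0.09607277272788801
side [ 0.39472703 -0.53430088  0.6651263 ] [ 0.92692872  0.35216867 -0.03758384 -0.12396702] 397.95282873727444 322.8457885376586 200.04223633588015 -0.1006927555012978
wrist [0.5737072  0.06469091 0.37351374] [ 9.91386935e-01 -1.30962171e-01  6.31219079e-04  6.75229346e-04] 318.4321121759495 323.7084356864513 199.90338162871168 -0.038754859086866954
```

View pics/scene0.png

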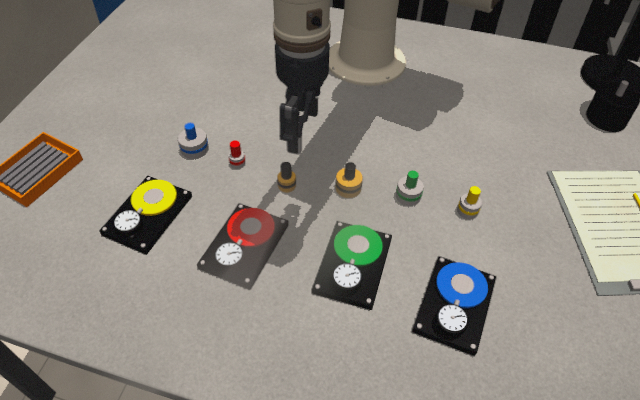

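View pics/side0.png

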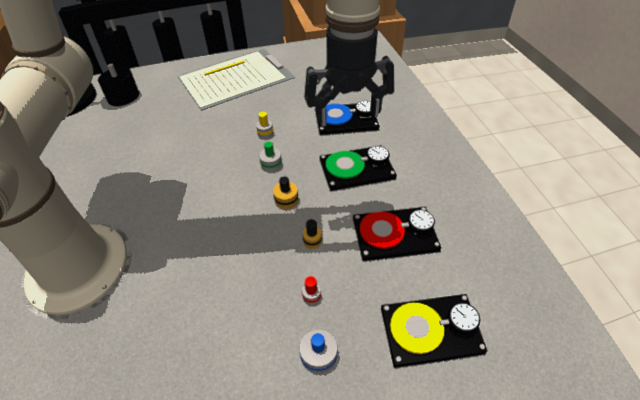

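View pics/wrist0.png

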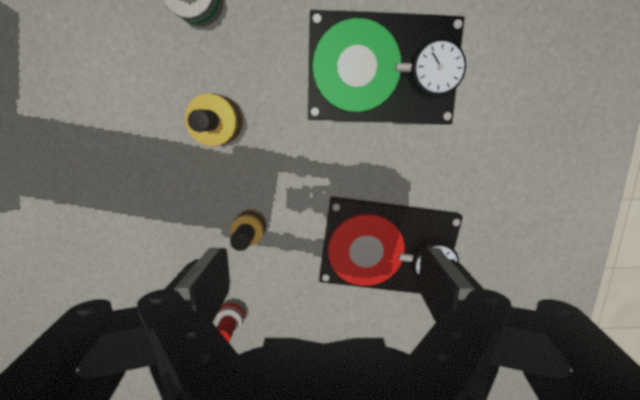

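The scene view shows the pans at yellow (153,197), red (250,226), green (358,244) and blue (462,284). The knobs are at blue (190,130), red (236,148), green (412,178) and yellow (474,193), with the brass pair at (286,175) and (349,175). I'll measure all of these from both fixed views.

```bash
cat > meas.py <<'E'
from h import *
H={'red':.028,'yellow':.034,'green':.036,'blue':.038}
def masks(img):
    hsv=cv2.cvtColor(img,cv2.COLOR_BGR2HSV);h,s,v=cv2.split(hsv)
    ok=(s>150)&(v>50)
    return {'red':ok&((h<6)|(h>172)),'yellow':ok&(h>25)&(h<35),'green':ok&(h>45)&(h<80),'blue':ok&(h>98)&(h<125)}
def blobs(c,minA=15):
    out=[]
    for k,m in masks(c['img']).items():
        n,l,st,ce=cv2.connectedComponentsWithStats(m.astype(np.uint8),connectivity=4)
        for i in range(1,n):
            if st[i,4]<minA: continue
            cnt=cv2.findContours((l==i).astype(np.uint8),cv2.RETR_EXTERNAL,cv2.CHAIN_APPROX_NONE)[0][0]
            M=cv2.moments(cv2.convexHull(cnt)); 
            if M['m00']==0: continue
            out.append((k,int(st[i,4]),M['m10']/M['m00'],M['m01']/M['m00'],st[i,:4]))
    return out
E
python3 - <<'E'
from meas import *
for n in ['scene','side']:
    c=np.load(f'{n}0.npy',allow_pickle=True).item()
    for k,a,u,v,st in blobs(c):
        print(n,k,a,round(u,1),round(v,1),st[2:],'pan',np.round(onplane(c,u,v,.028)[:2],4),'knob',np.round(onplane(c,u,v,H[k]+.016)[:2],4),'depthpt',np.round(at(c,u,v),3))
E
```

```text
scene red 141 235.0 148.4 [11 16] pan [ 0.4372 -0.194 ] knob [ 0.4521 -0.1862] depthpt [ 0.465 -0.179  0.058]
scene red 35 237.0 161.8 [15  6] pan [ 0.4735 -0.1752] knob [ 0.4877 -0.1678] depthpt [ 0.465 -0.179  0.019]
scene red 654 245.0 225.4 [39 38] pan [ 0.6258 -0.0989] knob [ 0.6368 -0.0931] depthpt [ 0.625 -0.1    0.026]
scene yellow 975 153.1 196.3 [47 35] pan [ 0.6095 -0.301 ] knob [ 0.6252 -0.2872] depthpt [ 0.61  -0.301  0.028]
scene yellow 69 474.8 190.0 [11  9] pan [0.4127 0.3134] knob [0.4339 0.3096] depthpt [0.449 0.307 0.066]
scene yellow 19 636.9 197.0 [ 6 10] pan [0.334 0.648] knob [0.3575 0.6347] depthpt [0.318 0.657 0.013]
scene green 61 412.7 174.3 [10  8] pan [0.4053 0.185 ] knob [0.4287 0.1849] depthpt [0.444 0.185 0.068]
scene green 691 362.7 247.9 [44 38] pan [0.614  0.1253] knob [0.6309 0.1271] depthpt [1.155 0.181 0.797]
scene blue 315 105.4 7.5 [30 23] pan [-0.0217 -0.7987] knob [ 0.0181 -0.7656] depthpt [-0.513 -1.208 -0.293]
scene blue 135 190.1 130.5 [11 16] pan [ 0.4116 -0.312 ] knob [ 0.4368 -0.2953] depthpt [ 0.447 -0.289  0.064]
scene blue 60 194.3 1
[... 564 characters left out ...]
9 0.3545] knob [0.449  0.3238] depthpt [0.448 0.302 0.066]
side yellow 1789 417.0 327.3 [55 52] pan [ 0.6073 -0.3058] knob [ 0.6    -0.3137] depthpt [ 0.607 -0.306  0.028]
side green 90 268.4 148.3 [ 9 14] pan [0.4438 0.2114] knob [0.4419 0.1833] depthpt [0.441 0.171 0.063]
side green 673 344.7 164.1 [40 28] pan [0.6056 0.1068] knob [0.5977 0.0827] depthpt [0.606 0.107 0.028]
side blue 366 337.6 113.8 [28 21] pan [0.6444 0.2978] knob [0.6342 0.2639] depthpt [0.643 0.294 0.031]
side blue 197 317.5 342.7 [13 19] pan [ 0.4397 -0.2863] knob [ 0.4379 -0.2965] depthpt [ 0.437 -0.304  0.072]
side blue 19 316.3 369.0 [14  3] pan [ 0.4273 -0.3277] knob [ 0.4259 -0.3361] depthpt [ 0.427 -0.326  0.024]
```

```bash
sed -i 's/(s>150)&(v>50)/(s>120)\&(v>30)/; s/(h>45)&(h<80)/(h>45)\&(h<85)/; s/(h>25)&(h<35)/(h>24)\&(h<35)/' meas.py
python3 - <<'E'
from meas import *
for n in ['scene','side']:
    c=np.load(f'{n}0.npy',allow_pickle=True).item()
    for k,a,u,v,st in blobs(c):
        if a<500: print(n,k,a,round(u,1),round(v,1),st[2:],'knob',np.round(onplane(c,u,v,H[k]+.016)[:2],4))
    for k,m in masks(c['img']).items():
        m=cv2.morphologyEx(m.astype(np.uint8),cv2.MORPH_CLOSE,np.ones((3,3)))
        cs,hi=cv2.findContours(m,cv2.RETR_CCOMP,cv2.CHAIN_APPROX_NONE)
        for q,hh in zip(cs,hi[0]):
            A=cv2.contourArea(q)
            if A<100: continue
            M=cv2.moments(cv2.convexHull(q));u,v=M['m10']/M['m00'],M['m01']/M['m00']
            # size on plane
            P=np.array([onplane(c,*p[0],.028)[:2] for p in q])
            print(n,k,'HOLE' if hh[3]>=0 else 'outer',A,round(u,1),round(v,1),np.round(onplane(c,u,v,.028)[:2],4),'ext mm',np.round(1000*np.ptp(P,axis=0)))
E
```

```text
scene red 151 235.0 148.3 [11 18] knob [ 0.4517 -0.1864]
scene red 44 237.4 161.7 [15  8] knob [ 0.4873 -0.167 ]
scene yellow 77 475.0 190.0 [11  9] knob [0.4336 0.31  ]
scene yellow 23 637.0 197.3 [ 6 11] knob [0.3582 0.6349]
scene green 65 412.7 174.4 [10  8] knob [0.4291 0.185 ]
scene blue 366 105.2 7.5 [31 23] knob [ 0.0181 -0.7661]
scene blue 141 190.2 130.8 [11 17] knob [ 0.4374 -0.2949]
scene blue 72 194.3 148.2 [26 12] knob [ 0.4843 -0.2636]
scene red outer 1343.0 249.7 226.4 [ 0.6256 -0.0895] ext mm [90. 90.]
scene red HOLE 333.5 250.6 225.8 [ 0.6239 -0.0884] ext mm [45. 45.]
scene red outer 129.0 235.0 148.3 [ 0.4368 -0.1942] ext mm [49. 35.]
scene yellow outer 1196.0 153.4 196.7 [ 0.6104 -0.3   ] ext mm [91. 93.]
scene yellow HOLE 261.5 153.2 195.8 [ 0.6083 -0.3015] ext mm [44. 43.]
scene green outer 1436.5 358.1 245.0 [0.6102 0.1159] ext mm [88. 89.]
scene green HOLE 375.0 357.7 243.5 [0.607  0.1144] ext mm [47. 44.]
scene blue outer 1781.5 461.7 284.9 [0.643  0.3087] ext mm [93. 91.]
scene blue HOLE 398.0 462.0 283.4 [0.6399 0.3089] ext mm [44. 43.]
scene blue outer 119.
[... 655 characters left out ...]
[ 0.4319 -0.3332]
side red outer 169.0 310.6 284.7 [ 0.4546 -0.1784] ext mm [22. 38.]
side red outer 1323.0 381.9 229.5 [ 0.622  -0.0953] ext mm [93. 94.]
side red HOLE 274.5 381.7 228.2 [ 0.6227 -0.0921] ext mm [43. 45.]
side yellow outer 2175.5 416.8 327.4 [ 0.607  -0.3058] ext mm [93. 93.]
side yellow HOLE 443.5 417.1 326.4 [ 0.6082 -0.3043] ext mm [43. 42.]
side green outer 840.0 344.7 164.3 [0.6056 0.1064] ext mm [92. 92.]
side green HOLE 202.5 344.7 162.8 [0.6068 0.1111] ext mm [46. 49.]
side blue outer 186.5 317.7 342.4 [ 0.4401 -0.286 ] ext mm [22. 33.]
side blue outer 459.0 337.4 114.0 [0.6437 0.2974] ext mm [78. 95.]
side blue HOLE 133.5 334.9 112.9 [0.6386 0.304 ] ext mm [46. 49.]
```

Run:
```python
from meas import *
c=np.load('scene0.npy',allow_pickle=True).item()
i=c['img'];a=cv2.resize(i[155:225,370:510],None,fx=5,fy=5,interpolation=0);cv2.imwrite('pics/z1.png',a)
```

```text
(no output)
```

View pics/z1.png

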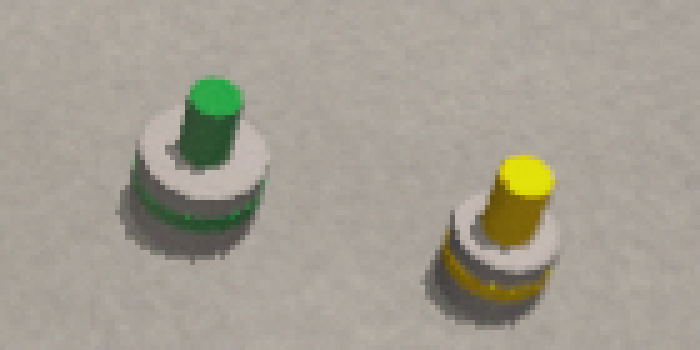

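The two views agree within about 3 mm, and the heights and spot sizes match the spec. For green and yellow the scene mask caught only the knob tops, so I take those at top height.

Working poses:

| Item | Weight (x, y) | Pan (x, y) |
|---|---|---|
| Red | (.4525, -.187) | (.6235, -.090) |
| Yellow | (.449, .308) | (.608, -.303) |
| Green | (.443, .184) | (.607, .113) |
| Blue | (.438, -.2955) | (.6395, .307) |

First I move above red.

{"method": "drive_tool", "body": {"rows": [{"offset":[-0.015,0.0235,0.0095],"hand":55},{"offset":[-0.015,0.0235,0.0095],"hand":55},{"offset":[-0.015,0.0235,0.0095],"hand":55},{"offset":[-0.015,0.0235,0.0095],"hand":55},{"offset":[-0.015,0.0235,0.0095],"hand":55},{"offset":[-0.015,0.0235,0.0095],"hand":55},{"offset":[-0.015,0.0235,0.0095],"hand":55},{"offset":[-0.015,0.0235,0.0095],"hand":55},{"offset":[0,0,0],"hand":55},{"offset":[0,0,0],"hand":55}], "force": 40}}

```text
invalid input at $.rows[0]: expected keys rot, offset, hand
```

Run:
```python
from meas import *
s=manip.sense();print(s['eef_pos'],s['clock'],s['tool_rot'],s['finger_gap'])
c=manip.capture('wrist');cv2.imwrite('pics/w1.png',c['img'])
for k,a,u,v,st in blobs(c,60): print(k,a,round(u,1),round(v,1),st[2:],'knob',np.round(onplane(c,u,v,H[k]+.016)[:2],4),'top',np.round(onplane(c,u,v,H[k]+.032)[:2],4),'pan',np.round(onplane(c,u,v,.028)[:2],4))
```

```text
[5.74556664e-01 8.00263460e-05 2.55524748e-01] 0.15 [-1.55475397e-04  9.99999721e-01 -3.02505664e-06 -7.31260508e-04] 0.08546140958978378
red 3625 365.9 249.4 [79 73] knob [ 0.6208 -0.0814] top [ 0.6185 -0.0743] pan [ 0.6231 -0.0885]
red 99 232.1 308.4 [26 13] knob [ 0.4645 -0.158 ] top [ 0.4698 -0.1472] pan [ 0.4592 -0.1688]
red 297 226.2 327.6 [19 26] knob [ 0.4551 -0.1849] top [ 0.4609 -0.1728] pan [ 0.4493 -0.197 ]
yellow 661 219.4 114.5 [35 45] knob [0.4702 0.065 ] top [0.4753 0.0649] pan [0.4632 0.065 ]
green 5068 356.7 64.3 [89 94] knob [0.6045 0.1109] top [0.603  0.1086] pan [0.6068 0.1143]
```

View pics/w1.png

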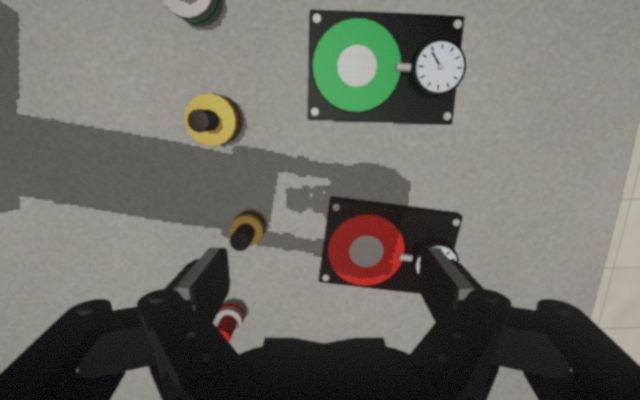

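The call was refused because each row needs a rot key, so the arm has not moved and the picture is unchanged. The wrist view agrees on the red pan (.623, -.0885) and green pan (.607, .114). I'll retry.

{"method": "drive_tool", "body": {"rows": [{"rot":[0,0,0],"offset":[-0.015,0.0235,0.0095],"hand":55},{"rot":[0,0,0],"offset":[-0.015,0.0235,0.0095],"hand":55},{"rot":[0,0,0],"offset":[-0.015,0.0235,0.0095],"hand":55},{"rot":[0,0,0],"offset":[-0.015,0.0235,0.0095],"hand":55},{"rot":[0,0,0],"offset":[-0.015,0.0235,0.0095],"hand":55},{"rot":[0,0,0],"offset":[-0.015,0.0235,0.0095],"hand":55},{"rot":[0,0,0],"offset":[-0.015,0.0235,0.0095],"hand":55},{"rot":[0,0,0],"offset":[-0.015,0.0235,0.0095],"hand":55},{"rot":[0,0,0],"offset":[0,0,0],"hand":55},{"rot":[0,0,0],"offset":[0,0,0],"hand":55}], "force": 40}}

```text
clock: 1.03
eef_pos: [0.4542, -0.1885, 0.1797]
tool_rot: [-0.001, 1.0, -0.001, -0.001]
wrist_force: [-0.2, 0.2, -0.2]
finger_gap: 0.0468
```

```bash
cat > look.py <<'E'
import sys
from meas import *
s=manip.sense();print(np.round(s['eef_pos'],4),round(s['clock'],2),np.round(s['tool_rot'],4),round(s['finger_gap'],4),np.round(s['wrist_force'],2))
cams,tag=sys.argv[1].split(','),sys.argv[2]
for n in cams:
  c=manip.capture(n);cv2.imwrite(f'pics/{n}_{tag}.png',c['img'])
  for k,a,u,v,st in blobs(c,60): print(n,k,a,round(u,1),round(v,1),st[2:],'knob',np.round(onplane(c,u,v,H[k]+.016)[:2],4),'top',np.round(onplane(c,u,v,H[k]+.032)[:2],4),'pan',np.round(onplane(c,u,v,.028)[:2],4))
E
python3 look.py wrist 1
```

```text
[ 0.4542 -0.1885  0.1797] 1.03 [-6.0e-04  1.0e+00 -1.4e-03 -5.0e-04] 0.0468 [-0.18  0.2  -0.22]
wrist red 8485 531.8 71.2 [114 121] knob [ 0.6116 -0.0909] top [ 0.6017 -0.093 ] pan [ 0.6216 -0.0888]
wrist red 657 322.9 196.2 [27 32] knob [ 0.4525 -0.1889] top [ 0.4526 -0.1848] pan [ 0.4525 -0.193 ]
wrist yellow 582 356.3 39.7 [37 48] knob [ 0.4767 -0.0716] top [ 0.4752 -0.075 ] pan [ 0.4788 -0.0669]
wrist yellow 2126 490.4 284.0 [89 48] knob [ 0.5997 -0.2672] top [ 0.5903 -0.258 ] pan [ 0.6127 -0.2799]
wrist yellow 83 494.1 337.1 [10 11] knob [ 0.6115 -0.3228] top [ 0.6013 -0.31  ] pan [ 0.6255 -0.3405]
wrist blue 134 308.5 274.2 [52 14] knob [ 0.4402 -0.2546] top [ 0.4411 -0.246 ] pan [ 0.4388 -0.2685]
wrist blue 741 306.5 318.6 [23 39] knob [ 0.4377 -0.2982] top [ 0.4388 -0.2868] pan [ 0.4361 -0.3168]
```

View pics/wrist_1.png

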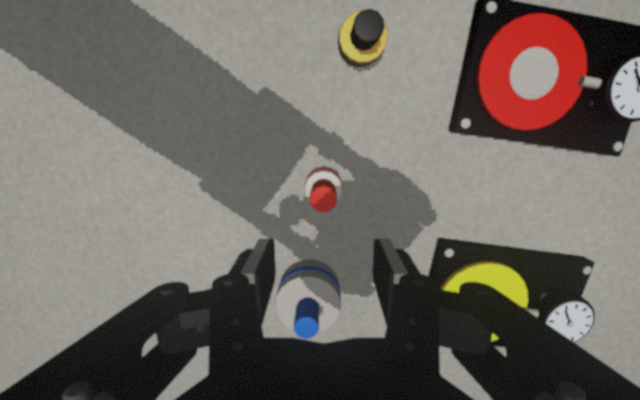

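The wrist view puts the red knob at (323,196), i.e. (.4525, -.1885), which agrees with the fixed views. Next: descend and grip.

{"method": "drive_tool", "body": {"rows": [{"rot":[0,0,0],"offset":[-0.0015,0,0.03],"hand":55},{"rot":[0,0,0],"offset":[0,0,0.03],"hand":55},{"rot":[0,0,0],"offset":[0,0,0.03],"hand":55},{"rot":[0,0,0],"offset":[0,0,0.02],"hand":55},{"rot":[0,0,0],"offset":[0,0,0.012],"hand":55},{"rot":[0,0,0],"offset":[0,0,0],"hand":55},{"rot":[0,0,0],"offset":[0,0,0],"hand":0},{"rot":[0,0,0],"offset":[0,0,0],"hand":0},{"rot":[0,0,0],"offset":[0,0,0],"hand":0},{"rot":[0,0,0],"offset":[0,0,0],"hand":0},{"rot":[0,0,0],"offset":[0,0,0],"hand":0},{"rot":[0,0,0],"offset":[0,0,0],"hand":0}], "force": 40}}

```text
clock: 2.08
eef_pos: [0.4546, -0.1885, 0.0597]
tool_rot: [0.001, 1.0, -0.0, 0.001]
wrist_force: [0.9, 2.1, 6.6]
finger_gap: 0.0203
```

```bash
python3 look.py side,wrist 2; python3 -c "
import cv2
i=cv2.imread('pics/side_2.png');cv2.imwrite('pics/z2.png',cv2.resize(i[210:330,230:390],None,fx=5,fy=5))"
```

```text
[ 0.4546 -0.1885  0.0597] 2.08 [ 6.0e-04  1.0e+00 -1.0e-04  1.3e-03] 0.0203 [0.88 2.08 6.56]
side red 1146 381.8 229.5 [47 38] knob [ 0.6161 -0.1061] top [ 0.6104 -0.1172] pan [ 0.6218 -0.0951]
side red 203 311.6 284.7 [14 19] knob [ 0.4548 -0.1877] top [ 0.4533 -0.1966] pan [ 0.4564 -0.1787]
side yellow 1839 416.8 327.3 [56 52] knob [ 0.5998 -0.3137] top [ 0.5944 -0.3194] pan [ 0.6071 -0.3058]
side green 439 350.1 165.9 [31 28] knob [0.6075 0.0738] top [0.602  0.0579] pan [0.6159 0.0976]
side blue 245 340.1 111.4 [30 19] knob [0.6432 0.2723] top [0.6367 0.2512] pan [0.6538 0.3067]
side blue 214 317.7 342.3 [14 20] knob [ 0.4383 -0.296 ] top [ 0.4372 -0.3022] pan [ 0.4402 -0.2858]
wrist red 5548 618.1 64.1 [ 49 140] knob [ 0.5735 -0.1027] top [ 0.5591 -0.1052] pan [ 0.5879 -0.1002]
wrist red 314 321.8 218.8 [63 28] knob [ 0.453  -0.1686] top [ 0.453  -0.1632] pan [ 0.4529 -0.1739]
wrist red 2965 323.4 263.5 [54 71] knob [ 0.4537 -0.1903] top [ 0.4536 -0.1823] pan [ 0.4537 -0.1982]
wrist yellow 312 387.9 5.7 [39 14] knob [ 0.4769 -0.0855] top [ 0.474  -0.0903] pan [ 0.481  -0.0789]
wrist yellow 877 612.7 367.7 [59 38] knob [ 0.6025 -0.2477] top [ 0.5838 -0.2322] pan [ 0.6282 -0.2691]
```

View pics/z2.png

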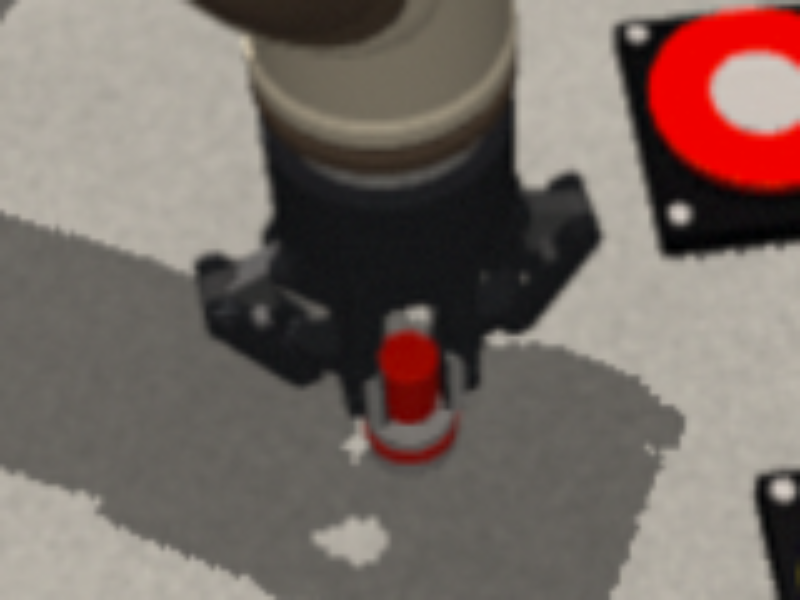

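View pics/wrist_2.png

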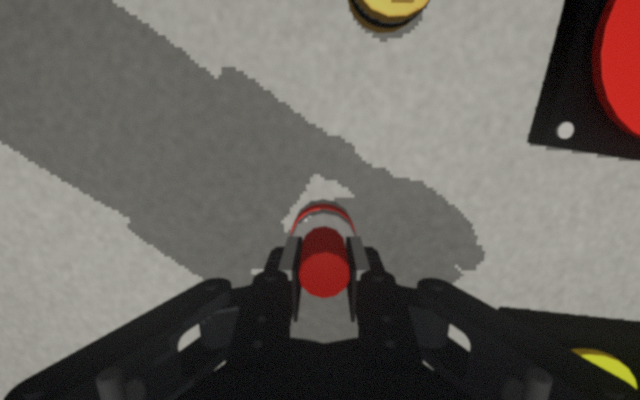

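Side and wrist views show the red weight upright with the knob centred between the pads; TCP z is .0597 with the weight on the bench. I'll lift and carry it.

{"method": "drive_tool", "body": {"rows": [{"rot":[0,0,0],"offset":[0,0,-0.02],"hand":0},{"rot":[0,0,0],"offset":[0,0,-0.04],"hand":0},{"rot":[0,0,0],"offset":[0,0,-0.04],"hand":0},{"rot":[0,0,0],"offset":[0.012,-0.007,-0.01],"hand":0},{"rot":[0,0,0],"offset":[0.024,-0.014,0],"hand":0},{"rot":[0,0,0],"offset":[0.03,-0.0175,0],"hand":0},{"rot":[0,0,0],"offset":[0.03,-0.0175,0],"hand":0},{"rot":[0,0,0],"offset":[0.03,-0.0175,0],"hand":0},{"rot":[0,0,0],"offset":[0.024,-0.014,0],"hand":0},{"rot":[0,0,0],"offset":[0.0185,-0.0115,0],"hand":0},{"rot":[0,0,0],"offset":[0,0,0],"hand":0},{"rot":[0,0,0],"offset":[0,0,0],"hand":0}], "force": 40}}

```text
clock: 3.18
eef_pos: [0.6219, -0.0884, 0.1675]
tool_rot: [-0.0, 1.0, 0.001, -0.001]
wrist_force: [-0.6, 0.3, -1.8]
finger_gap: 0.0204
```

```bash
python3 look.py wrist,scene 3
```

```text
[ 0.6219 -0.0884  0.1675] 3.18 [-0.e+00  1.e+00  8.e-04 -9.e-04] 0.0204 [-0.61  0.33 -1.81]
wrist red 5837 326.4 191.4 [110  95] knob [ 0.6229 -0.0819] top [ 0.6228 -0.078 ] pan [ 0.623  -0.0857]
wrist red 2911 323.6 263.0 [54 70] knob [ 0.6208 -0.1431] top [ 0.6208 -0.1352] pan [ 0.6208 -0.151 ]
scene red 85 249.7 179.0 [ 6 20] knob [ 0.5254 -0.1257] top [ 0.5388 -0.1192] pan [ 0.512  -0.1322]
scene red 1140 250.2 226.4 [48 39] knob [ 0.6362 -0.0831] top [ 0.6473 -0.0775] pan [ 0.6252 -0.0887]
scene yellow 1001 153.1 196.2 [47 35] knob [ 0.6251 -0.2872] top [ 0.6364 -0.2772] pan [ 0.6095 -0.301 ]
scene yellow 77 475.0 190.0 [11  9] knob [0.4336 0.31  ] top [0.4491 0.3072] pan [0.4124 0.3138]
scene green 70 412.7 174.9 [10  9] knob [0.4303 0.1852] top [0.4459 0.1852] pan [0.407  0.1854]
scene green 1143 358.3 245.0 [49 39] knob [0.627  0.1181] top [0.6383 0.1195] pan [0.61   0.1161]
scene blue 367 105.2 7.5 [31 23] knob [ 0.0184 -0.7661] top [ 0.0429 -0.7457] pan [-0.0214 -0.7992]
scene blue 141 190.2 130.8 [11 17] knob [ 0.4374 -0.2949] top [ 0.4529 -0.2847] pan [ 0.4123 -0.3116]
scene blue 73 194.3 148.1 [26 12] knob [ 0.4843 -0.2635] top [ 0.4987 -0.254 ] pan [ 0.4608 -0.2791]
scene blue 1484 461.7 284.8 [53 47] knob [0.6602 0.3044] top [0.6709 0.3017] pan [0.6429 0.3087]
```

View pics/wrist_3.png

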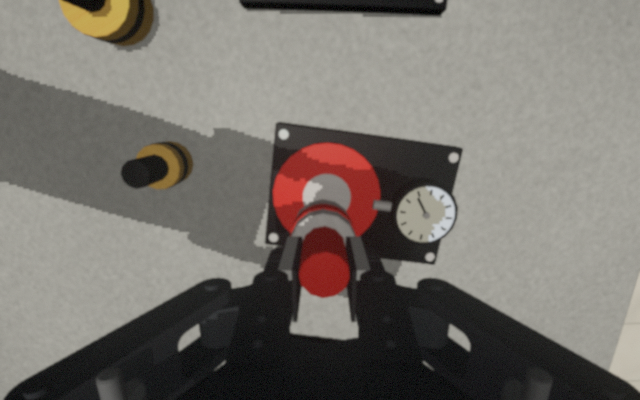

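View pics/scene_3.png

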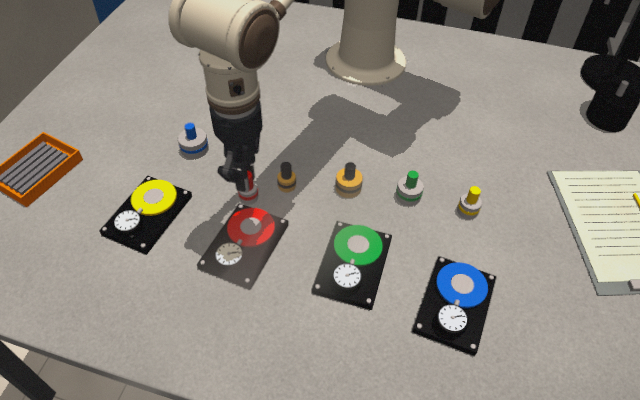

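The weight is held upright over the pan. I'll descend 74 mm and leave the last millimetres for a slow finish.

{"method": "drive_tool", "body": {"rows": [{"rot":[0,0,0],"offset":[0.001,0.001,0.02],"hand":0},{"rot":[0,0,0],"offset":[0,0,0.02],"hand":0},{"rot":[0,0,0],"offset":[0,0,0.02],"hand":0},{"rot":[0,0,0],"offset":[0,0,0.01],"hand":0},{"rot":[0,0,0],"offset":[0,0,0.004],"hand":0},{"rot":[0,0,0],"offset":[0,0,0],"hand":0},{"rot":[0,0,0],"offset":[0,0,0],"hand":0}], "force": 40}}

```text
clock: 3.87
eef_pos: [0.6233, -0.0905, 0.0953]
tool_rot: [0.0, 1.0, -0.0, 0.001]
wrist_force: [-0.0, -0.7, -1.3]
finger_gap: 0.0211
```

```bash
python3 look.py side 4; python3 -c "
import cv2
i=cv2.imread('pics/side_4.png');cv2.imwrite('pics/z4.png',cv2.resize(i[150:270,300:460],None,fx=5,fy=5))"
```

```text
[ 0.6233 -0.0905  0.0953] 3.87 [ 2.e-04  1.e+00 -2.e-04  6.e-04] 0.0211 [-0.03 -0.68 -1.31]
side red 143 385.7 210.6 [11 19] knob [ 0.6406 -0.063 ] top [ 0.6342 -0.0752] pan [ 0.6469 -0.0509]
side red 997 381.5 230.0 [46 37] knob [ 0.6152 -0.1072] top [ 0.6095 -0.1182] pan [ 0.6209 -0.0962]
side yellow 1840 416.8 327.3 [56 52] knob [ 0.5998 -0.3137] top [ 0.5945 -0.3194] pan [ 0.6071 -0.3058]
side green 102 268.8 148.3 [10 14] knob [0.4427 0.183 ] top [0.4415 0.1643] pan [0.4446 0.2111]
side green 713 344.8 164.2 [40 28] knob [0.5978 0.0823] top [0.5925 0.0662] pan [0.6057 0.1064]
side blue 497 334.8 114.1 [36 22] knob [0.6269 0.2647] top [0.6208 0.2438] pan [0.6368 0.2987]
side blue 211 317.7 342.4 [14 20] knob [ 0.4383 -0.2961] top [ 0.4371 -0.3024] pan [ 0.4401 -0.286 ]
```

View pics/z4.png

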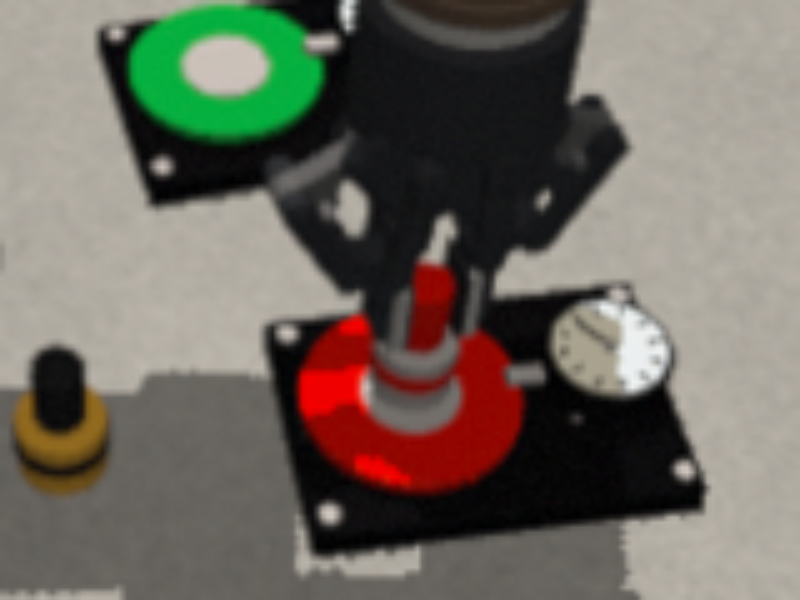

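The weight is hovering about 7 mm over the spot, so I'll step down slowly.

{"method": "drive_tool", "body": {"rows": [{"rot":[0,0,0],"offset":[0,0,0.002],"hand":0},{"rot":[0,0,0],"offset":[0,0,0.002],"hand":0},{"rot":[0,0,0],"offset":[0,0,0.0015],"hand":0},{"rot":[0,0,0],"offset":[0,0,0],"hand":0},{"rot":[0,0,0],"offset":[0,0,0],"hand":0}]}}

```text
clock: 4.33
eef_pos: [0.6229, -0.0899, 0.0887]
tool_rot: [-0.0, 1.0, 0.0, -0.0]
wrist_force: [0.1, -0.3, -2.2]
finger_gap: 0.0202
```

{"method": "drive_tool", "body": {"rows": [{"rot":[0,0,0],"offset":[0,0,0.001],"hand":0},{"rot":[0,0,0],"offset":[0,0,0],"hand":0},{"rot":[0,0,0],"offset":[0,0,0],"hand":0}]}}

```text
clock: 4.58
eef_pos: [0.623, -0.09, 0.0878]
tool_rot: [0.0, 1.0, 0.0, 0.0]
wrist_force: [0.8, 0.0, -2.4]
finger_gap: 0.0206
```

{"method": "drive_tool", "body": {"rows": [{"rot":[0,0,0],"offset":[0,0,0.001],"hand":0},{"rot":[0,0,0],"offset":[0,0,0],"hand":0},{"rot":[0,0,0],"offset":[0,0,0],"hand":0}]}}

```text
clock: 4.83
eef_pos: [0.6232, -0.0901, 0.0877]
tool_rot: [0.0, 1.0, 0.0, 0.0]
wrist_force: [-3.8, 1.4, 5.9]
finger_gap: 0.0204
```

Wrist force went from -2.4 to +5.9 N, so the weight is resting on the pan. I'll release and check.

{"method": "drive_tool", "body": {"rows": [{"rot":[0,0,0],"offset":[0,0,0],"hand":40},{"rot":[0,0,0],"offset":[0,0,0],"hand":50},{"rot":[0,0,0],"offset":[0,0,0],"hand":55},{"rot":[0,0,0],"offset":[0,0,-0.02],"hand":55},{"rot":[0,0,0],"offset":[0,0,-0.04],"hand":55},{"rot":[0,0,0],"offset":[0,0,-0.04],"hand":55},{"rot":[0,0,0],"offset":[0,0,0],"hand":55}]}}

```text
clock: 5.42
eef_pos: [0.6278, -0.0915, 0.1966]
tool_rot: [0.003, 1.0, 0.0, 0.008]
wrist_force: [1.1, -0.1, 2.3]
finger_gap: 0.047
```

```bash
python3 look.py wrist,side 5; python3 -c "
import cv2
i=cv2.imread('pics/side_5.png');cv2.imwrite('pics/z5.png',cv2.resize(i[150:270,300:460],None,fx=5,fy=5))"
```

```text
[ 0.6278 -0.0915  0.1966] 5.42 [2.6e-03 1.0e+00 1.0e-04 7.6e-03] 0.047 [ 1.06 -0.08  2.28]
wrist red 6639 316.6 183.1 [100  99] knob [ 0.623  -0.0855] top [ 0.6231 -0.082 ] pan [ 0.6229 -0.089 ]
wrist yellow 94 312.9 340.2 [21  8] knob [ 0.6187 -0.2427] top [ 0.6191 -0.2296] pan [ 0.6182 -0.2607]
side red 1209 381.6 228.2 [46 44] knob [ 0.6169 -0.1031] top [ 0.6112 -0.1142] pan [ 0.6226 -0.092 ]
side yellow 1838 416.8 327.3 [56 52] knob [ 0.5998 -0.3137] top [ 0.5944 -0.3194] pan [ 0.6071 -0.3058]
side green 102 268.8 148.3 [10 14] knob [0.4427 0.183 ] top [0.4415 0.1643] pan [0.4446 0.2111]
side green 709 344.6 164.3 [40 28] knob [0.5972 0.0822] top [0.592  0.0661] pan [0.6052 0.1064]
side blue 497 334.8 114.1 [36 22] knob [0.6269 0.2648] top [0.6208 0.2438] pan [0.6368 0.2987]
side blue 211 317.7 342.4 [14 20] knob [ 0.4383 -0.2961] top [ 0.4371 -0.3024] pan [ 0.4401 -0.286 ]
```

View pics/wrist_5.png

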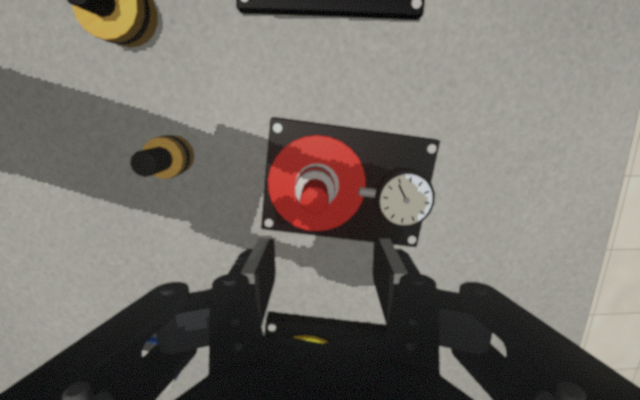

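View pics/z5.png

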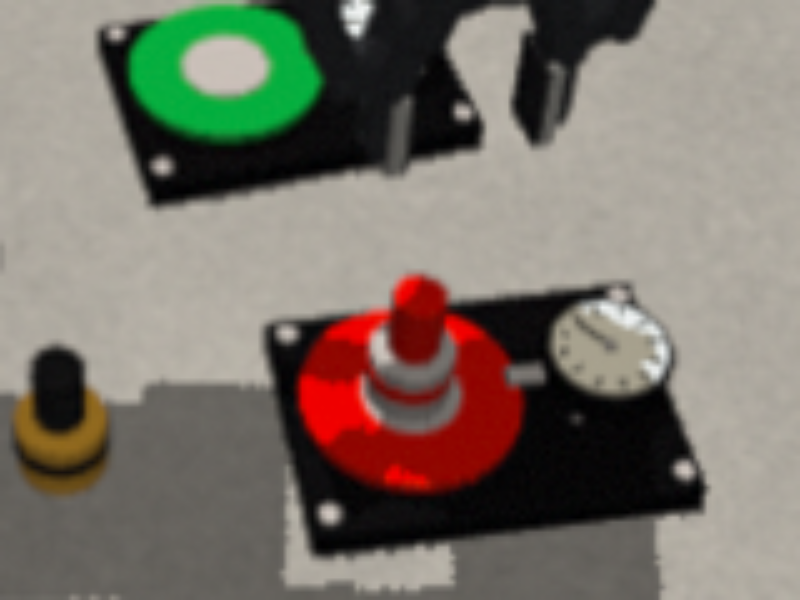

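Red stands upright and centred on its spot. Next I go to the yellow weight.

{"method": "drive_tool", "body": {"rows": [{"rot":[0,0,0],"offset":[-0.0073,-0.0166,0],"hand":55},{"rot":[0,0,0],"offset":[-0.0155,-0.0353,0],"hand":55},{"rot":[0,0,0],"offset":[-0.0155,-0.0353,0],"hand":55},{"rot":[0,0,0],"offset":[-0.0155,-0.0353,0],"hand":55},{"rot":[0,0,0],"offset":[-0.0155,-0.0353,0],"hand":55},{"rot":[0,0,0],"offset":[-0.0155,-0.0353,0],"hand":55},{"rot":[0,0,0],"offset":[-0.0155,-0.0353,0],"hand":55},{"rot":[0,0,0],"offset":[-0.0155,-0.0353,0],"hand":55},{"rot":[0,0,0],"offset":[-0.0155,-0.0353,0],"hand":55},{"rot":[0,0,0],"offset":[-0.0155,-0.0353,0],"hand":55},{"rot":[0,0,0],"offset":[-0.0155,-0.0353,0],"hand":55},{"rot":[0,0,0],"offset":[-0.0122,-0.0284,0],"hand":55}]}}

```text
clock: 6.52
eef_pos: [0.446, 0.3098, 0.185]
tool_rot: [0.0, 1.0, 0.001, -0.002]
wrist_force: [-0.5, -0.8, 0.8]
finger_gap: 0.0469
```

{"method": "drive_tool", "body": {"rows": [{"rot":[0,0,0],"offset":[0,0,0],"hand":55},{"rot":[0,0,0],"offset":[0,0,0],"hand":55},{"rot":[0,0,0],"offset":[0,0,0],"hand":55}]}}

```text
clock: 6.77
eef_pos: [0.4481, 0.3073, 0.1855]
tool_rot: [0.001, 1.0, 0.0, -0.001]
wrist_force: [0.1, -0.9, 0.3]
finger_gap: 0.047
```

```bash
python3 look.py wrist 6
```

```text
[0.4481 0.3073 0.1855] 6.77 [ 6.e-04  1.e+00  1.e-04 -9.e-04] 0.047 [ 0.1  -0.92  0.33]
wrist green 509 318.3 328.1 [21 35] knob [0.4422 0.1811] top [0.4425 0.1933] pan [0.4417 0.1629]
wrist green 260 498.3 344.6 [18 25] knob [0.6139 0.1613] top [0.6033 0.1747] pan [0.6298 0.1412]
wrist green 1000 458.5 373.9 [53 54] knob [0.5796 0.1273] top [0.5712 0.1429] pan [0.5922 0.1039]
wrist blue 6201 535.3 187.6 [102 100] knob [0.6198 0.3153] top [0.6088 0.3189] pan [0.6378 0.3094]
```

View pics/wrist_6.png

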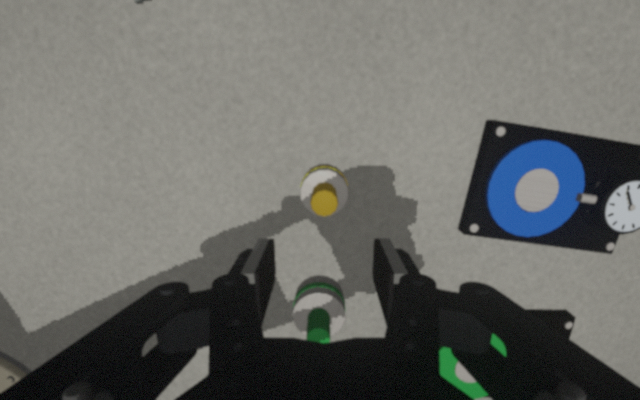

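Run:
```python
from h import *
c=manip.capture('wrist')
h,s,v=cv2.split(cv2.cvtColor(c['img'],cv2.COLOR_BGR2HSV))
print(h[204,324],s[204,324],v[204,324],h[190,324],s[190,324],v[190,324])
m=((s>120)&(h>18)&(h<36)&(v>40)).astype(np.uint8); m[:182]=0;m[220:]=0;m[:,:290]=0;m[:,360:]=0
q=cv2.moments(m,True);u,w=q['m10']/q['m00'],q['m01']/q['m00'];print(q['m00'],u,w,cv2.boundingRect(m),onplane(c,u,w,.050),at(c,324,204))
```

```text
24 177 154 24 177 138
680.0 323.31176470588235 199.21617647058824 (310, 183, 27, 33) [0.44715607 0.30367397 0.05      ] [0.44772728 0.30418349 0.06623257]
```

The wrist view shows the yellow knob at (323,199), i.e. (.447, .304), against scene (.449, .307). I'll aim between them, descend and grip.

{"method": "drive_tool", "body": {"rows": [{"rot":[0,0,0],"offset":[0,0.0015,0.03],"hand":55},{"rot":[0,0,0],"offset":[0,0,0.03],"hand":55},{"rot":[0,0,0],"offset":[0,0,0.03],"hand":55},{"rot":[0,0,0],"offset":[0,0,0.02],"hand":55},{"rot":[0,0,0],"offset":[0,0,0.009],"hand":55},{"rot":[0,0,0],"offset":[0,0,0],"hand":55},{"rot":[0,0,0],"offset":[0,0,0],"hand":0},{"rot":[0,0,0],"offset":[0,0,0],"hand":0},{"rot":[0,0,0],"offset":[0,0,0],"hand":0},{"rot":[0,0,0],"offset":[0,0,0],"hand":0},{"rot":[0,0,0],"offset":[0,0,0],"hand":0},{"rot":[0,0,0],"offset":[0,0,0],"hand":0}], "force": 60}}

```text
clock: 7.87
eef_pos: [0.4499, 0.3069, 0.0696]
tool_rot: [-0.0, 1.0, 0.0, 0.002]
wrist_force: [-1.0, -1.5, 6.3]
finger_gap: 0.02
```

```bash
python3 look.py wrist 7
```

```text
[0.4499 0.3069 0.0696] 7.87 [-4.0e-04  1.0e+00  1.0e-04  1.6e-03] 0.02 [-1.03 -1.53  6.31]
wrist blue 6362 612.7 241.1 [ 64 146] knob [0.5846 0.3157] top [0.5683 0.3223] pan [0.611  0.3048]
```

View pics/wrist_7.png

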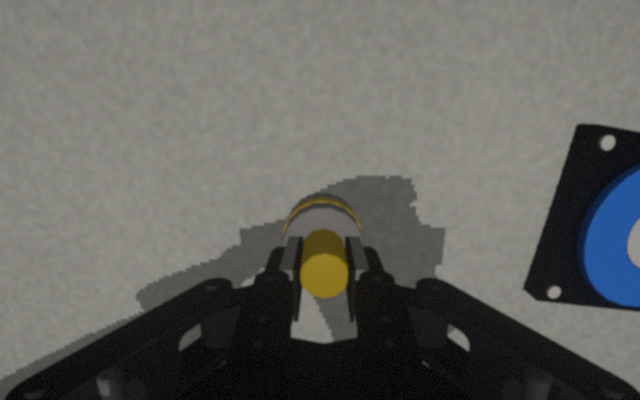

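Yellow is gripped upright; TCP z is .0696 with the weight on the bench. I'll lift and carry it across to the yellow pan.

{"method": "drive_tool", "body": {"rows": [{"rot":[0,0,0],"offset":[0,0,-0.03],"hand":0},{"rot":[0,0,0],"offset":[0,0,-0.04],"hand":0},{"rot":[0,0,0],"offset":[0,0,-0.04],"hand":0},{"rot":[0,0,0],"offset":[0.0037,0.0143,-0.01],"hand":0},{"rot":[0,0,0],"offset":[0.0074,0.0286,0],"hand":0},{"rot":[0,0,0],"offset":[0.0093,0.0357,0],"hand":0},{"rot":[0,0,0],"offset":[0.0093,0.0357,0],"hand":0},{"rot":[0,0,0],"offset":[0.0093,0.0357,0],"hand":0},{"rot":[0,0,0],"offset":[0.0093,0.0357,0],"hand":0},{"rot":[0,0,0],"offset":[0.0093,0.0357,0],"hand":0},{"rot":[0,0,0],"offset":[0.0093,0.0357,0],"hand":0},{"rot":[0,0,0],"offset":[0.0093,0.0357,0],"hand":0}], "force": 60}}

```text
clock: 8.92
eef_pos: [0.5241, 0.0122, 0.1871]
tool_rot: [-0.0, 1.0, 0.0, -0.001]
wrist_force: [1.2, 0.7, -3.7]
finger_gap: 0.0196
```

{"method": "drive_tool", "body": {"rows": [{"rot":[0,0,0],"offset":[0.0093,0.0357,0],"hand":0},{"rot":[0,0,0],"offset":[0.0093,0.0357,0],"hand":0},{"rot":[0,0,0],"offset":[0.0093,0.0357,0],"hand":0},{"rot":[0,0,0],"offset":[0.0093,0.0357,0],"hand":0},{"rot":[0,0,0],"offset":[0.0093,0.0357,0],"hand":0},{"rot":[0,0,0],"offset":[0.0093,0.0357,0],"hand":0},{"rot":[0,0,0],"offset":[0.0093,0.0357,0],"hand":0},{"rot":[0,0,0],"offset":[0.0084,0.0321,0],"hand":0},{"rot":[0,0,0],"offset":[0.0056,0.0214,0],"hand":0},{"rot":[0,0,0],"offset":[0.0034,0.0132,0],"hand":0},{"rot":[0,0,0],"offset":[0,0,0],"hand":0},{"rot":[0,0,0],"offset":[0,0,0],"hand":0}]}}

```text
clock: 9.92
eef_pos: [0.6066, -0.3029, 0.1865]
tool_rot: [-0.001, 1.0, -0.0, -0.001]
wrist_force: [0.5, -0.3, -4.2]
finger_gap: 0.0202
```

```bash
python3 look.py wrist,side 8
```

```text
[ 0.6066 -0.3029  0.1865] 9.92 [-9.e-04  1.e+00 -5.e-04 -8.e-04] 0.0202 [ 0.45 -0.34 -4.21]
wrist yellow 2137 310.0 174.9 [84 66] knob [ 0.5944 -0.2856] top [ 0.5951 -0.2826] pan [ 0.5934 -0.2896]
wrist yellow 167 352.5 150.5 [26 18] knob [ 0.6284 -0.2658] top [ 0.627  -0.2641] pan [ 0.6303 -0.2682]
wrist yellow 258 308.3 211.8 [59 34] knob [ 0.5926 -0.3168] top [ 0.5934 -0.3119] pan [ 0.5914 -0.3236]
wrist blue 119 163.3 164.3 [29 35] knob [ 0.4772 -0.2761] top [ 0.4854 -0.2737] pan [ 0.4638 -0.28  ]
wrist blue 904 116.7 189.5 [45 31] knob [ 0.4352 -0.2967] top [ 0.4461 -0.293 ] pan [ 0.4175 -0.3028]
side red 1230 381.8 228.1 [47 44] knob [ 0.6174 -0.1031] top [ 0.6116 -0.1142] pan [ 0.6231 -0.092 ]
side yellow 64 223.4 67.0 [41 13] knob [0.3714 0.5962] top [0.372  0.5668] pan [0.3705 0.6366]
side yellow 569 404.5 321.6 [39 35] knob [ 0.5841 -0.2988] top [ 0.5792 -0.3049] pan [ 0.5909 -0.2904]
side green 102 268.8 148.3 [10 14] knob [0.4427 0.183 ] top [0.4415 0.1643] pan [0.4446 0.2111]
side green 720 344.9 164.2 [41 28] knob [0.598  0.0822] top [0.5927 0.0661] pan [0.606  0.1063]
side blue 259 333.4 118.9 [35 13] knob [0.6181 0.2465] top [0.6123 0.2261] pan [0.6276 0.2797]
side blue 209 317.6 342.5 [14 20] knob [ 0.4382 -0.2962] top [ 0.437  -0.3025] pan [ 0.44   -0.2861]
```

View pics/wrist_8.png

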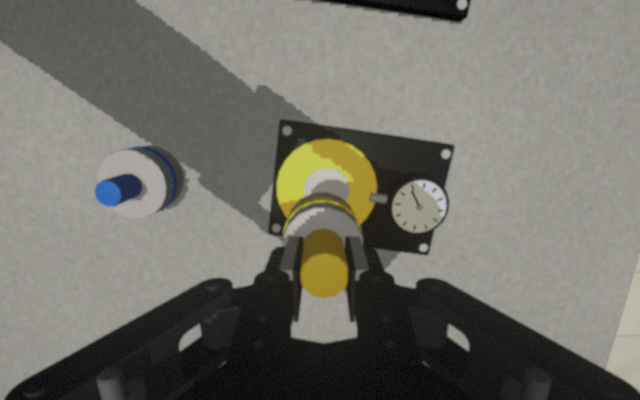

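View pics/side_8.png

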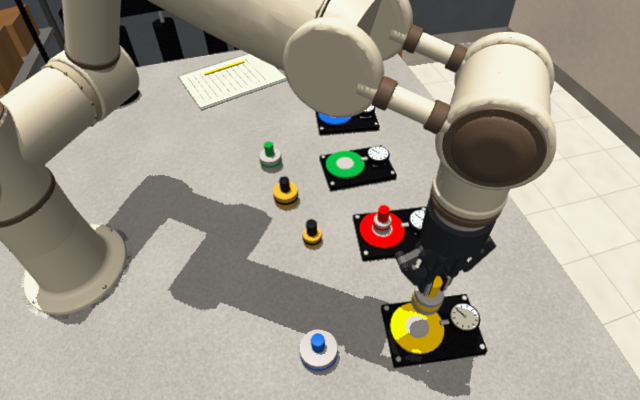

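Yellow is held upright directly over its pan. I'll descend to just above contact (TCP z about .0976).

{"method": "drive_tool", "body": {"rows": [{"rot":[0,0,0],"offset":[0.001,0,0.02],"hand":0},{"rot":[0,0,0],"offset":[0,0,0.03],"hand":0},{"rot":[0,0,0],"offset":[0,0,0.02],"hand":0},{"rot":[0,0,0],"offset":[0,0,0.01],"hand":0},{"rot":[0,0,0],"offset":[0,0,0.004],"hand":0},{"rot":[0,0,0],"offset":[0,0,0],"hand":0},{"rot":[0,0,0],"offset":[0,0,0],"hand":0},{"rot":[0,0,0],"offset":[0,0,0],"hand":0}]}}

```text
clock: 10.68
eef_pos: [0.6094, -0.3036, 0.1061]
tool_rot: [0.001, 1.0, 0.0, 0.002]
wrist_force: [0.1, 0.6, -3.8]
finger_gap: 0.0199
```

{"method": "drive_tool", "body": {"rows": [{"rot":[0,0,0],"offset":[0,0,0.001],"hand":0},{"rot":[0,0,0],"offset":[0,0,0.001],"hand":0},{"rot":[0,0,0],"offset":[0,0,0],"hand":0},{"rot":[0,0,0],"offset":[0,0,0],"hand":0}]}}

```text
clock: 11.02
eef_pos: [0.6082, -0.303, 0.102]
tool_rot: [0.0, 1.0, -0.0, 0.0]
wrist_force: [-0.3, 0.3, -3.9]
finger_gap: 0.0199
```

{"method": "drive_tool", "body": {"rows": [{"rot":[0,0,0],"offset":[0,0,0.0015],"hand":0},{"rot":[0,0,0],"offset":[0,0,0.0015],"hand":0},{"rot":[0,0,0],"offset":[0,0,0],"hand":0},{"rot":[0,0,0],"offset":[0,0,0],"hand":0}]}}

```text
clock: 11.35
eef_pos: [0.608, -0.3028, 0.0985]
tool_rot: [-0.0, 1.0, -0.0, -0.0]
wrist_force: [-0.4, 0.8, -4.1]
finger_gap: 0.0202
```

{"method": "drive_tool", "body": {"rows": [{"rot":[0,0,0],"offset":[0,0,0.001],"hand":0},{"rot":[0,0,0],"offset":[0,0,0],"hand":0},{"rot":[0,0,0],"offset":[0,0,0],"hand":0}]}}

```text
clock: 11.6
eef_pos: [0.6083, -0.303, 0.0979]
tool_rot: [0.0, 1.0, -0.0, 0.0]
wrist_force: [-1.0, -0.6, -3.2]
finger_gap: 0.0197
```

{"method": "drive_tool", "body": {"rows": [{"rot":[0,0,0],"offset":[0,0,0.001],"hand":0},{"rot":[0,0,0],"offset":[0,0,0],"hand":0},{"rot":[0,0,0],"offset":[0,0,0],"hand":0}]}}

```text
clock: 11.85
eef_pos: [0.6083, -0.3032, 0.0978]
tool_rot: [0.0, 1.0, 0.0, 0.0]
wrist_force: [-2.3, 1.7, 4.5]
finger_gap: 0.0199
```

Contact: wrist force went from -3.2 to +4.5 N. I'll release, retreat and look.

{"method": "drive_tool", "body": {"rows": [{"rot":[0,0,0],"offset":[0,0,0],"hand":40},{"rot":[0,0,0],"offset":[0,0,0],"hand":50},{"rot":[0,0,0],"offset":[0,0,0],"hand":55},{"rot":[0,0,0],"offset":[0,0,-0.02],"hand":55},{"rot":[0,0,0],"offset":[0,0,-0.04],"hand":55},{"rot":[0,0,0],"offset":[0,0,-0.04],"hand":55},{"rot":[0,0,0],"offset":[0,0,0],"hand":55}]}}

```text
clock: 12.43
eef_pos: [0.6123, -0.3058, 0.2076]
tool_rot: [0.005, 1.0, 0.0, 0.007]
wrist_force: [1.2, -1.2, 1.7]
finger_gap: 0.0471
```

```bash
python3 look.py wrist,side 9; python3 -c "
import cv2
i=cv2.imread('pics/side_9.png');cv2.imwrite('pics/z9.png',cv2.resize(i[260:380,340:500],None,fx=5,fy=5))"
```

```text
[ 0.6123 -0.3058  0.2076] 12.43 [5.0e-03 1.0e+00 1.0e-04 6.9e-03] 0.0471 [ 1.19 -1.21  1.73]
wrist yellow 2082 303.6 167.2 [82 67] knob [ 0.5961 -0.2872] top [ 0.5969 -0.2845] pan [ 0.5951 -0.291 ]
wrist yellow 133 344.0 143.2 [24 19] knob [ 0.631  -0.2666] top [ 0.6297 -0.265 ] pan [ 0.6327 -0.2687]
wrist yellow 314 311.8 193.4 [25 20] knob [ 0.6031 -0.3109] top [ 0.6035 -0.3067] pan [ 0.6026 -0.3165]
wrist yellow 122 301.5 218.3 [18 13] knob [ 0.5934 -0.3343] top [ 0.5944 -0.3288] pan [ 0.5921 -0.3419]
wrist blue 95 163.4 155.8 [27 33] knob [ 0.4767 -0.2764] top [ 0.4845 -0.2742] pan [ 0.4639 -0.2799]
wrist blue 780 119.9 179.1 [42 28] knob [ 0.4354 -0.2965] top [ 0.4457 -0.2932] pan [ 0.4187 -0.3019]
side red 1229 381.8 228.1 [47 44] knob [ 0.6173 -0.1031] top [ 0.6116 -0.1142] pan [ 0.623 -0.092]
side yellow 64 223.1 67.2 [41 13] knob [0.3705 0.5958] top [0.3711 0.5664] pan [0.3696 0.6362]
side yellow 61 420.3 306.8 [ 9 11] knob [ 0.6199 -0.2815] top [ 0.614  -0.2881] pan [ 0.6279 -0.2724]
side yellow 526 399.9 324.7 [22 37] knob [ 0.5749 -0.3017] top [ 0.5702 -0.3078] pan [ 0.5814 -0.2934]
side green 103 268.8 148.3 [10 14] knob [0.4427 0.183 ] top [0.4415 0.1643] pan [0.4446 0.2111]
side green 719 344.9 164.2 [41 28] knob [0.598  0.0822] top [0.5927 0.0661] pan [0.606  0.1063]
side blue 506 334.9 114.2 [37 22] knob [0.6273 0.2645] top [0.6212 0.2436] pan [0.6371 0.2985]
side blue 208 317.6 342.5 [14 20] knob [ 0.4382 -0.2962] top [ 0.4371 -0.3024] pan [ 0.44   -0.2861]
```

View pics/z9.png

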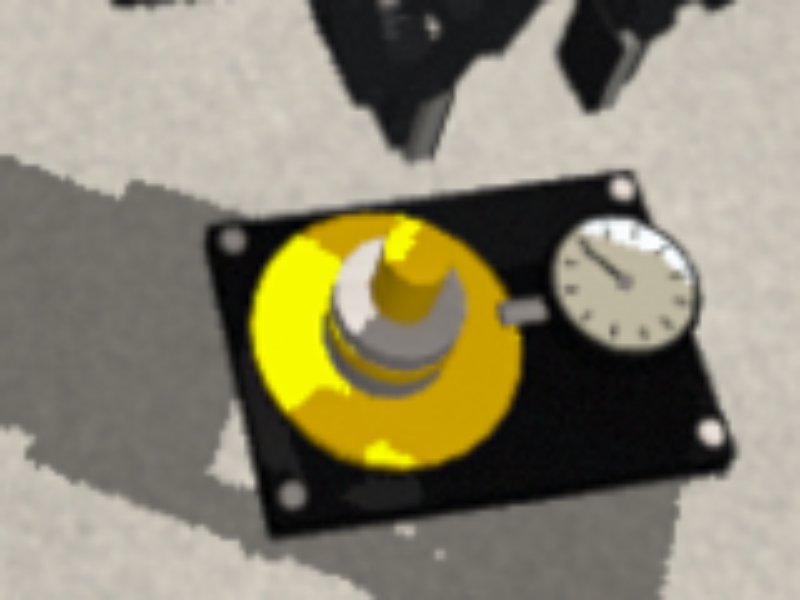

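View pics/wrist_9.png

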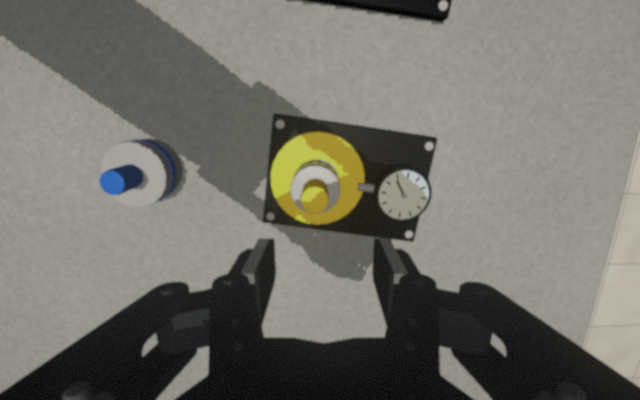

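Yellow is upright and centred: its base is at about (388,336) in the crop, against pan centre (387,340). Next is green.

{"method": "drive_tool", "body": {"rows": [{"rot":[0,0,0],"offset":[-0.0059,-0.0173,0],"hand":55},{"rot":[0,0,0],"offset":[-0.0106,-0.0311,0],"hand":55},{"rot":[0,0,0],"offset":[-0.0118,-0.0346,0],"hand":55},{"rot":[0,0,0],"offset":[-0.0118,-0.0346,0],"hand":55},{"rot":[0,0,0],"offset":[-0.0118,-0.0346,0],"hand":55},{"rot":[0,0,0],"offset":[-0.0118,-0.0346,0],"hand":55},{"rot":[0,0,0],"offset":[-0.0118,-0.0346,0],"hand":55},{"rot":[0,0,0],"offset":[-0.0118,-0.0346,0],"hand":55},{"rot":[0,0,0],"offset":[-0.0118,-0.0346,0],"hand":55},{"rot":[0,0,0],"offset":[-0.0118,-0.0346,0],"hand":55},{"rot":[0,0,0],"offset":[-0.0118,-0.0346,0],"hand":55},{"rot":[0,0,0],"offset":[-0.0118,-0.0346,0],"hand":55}]}}

```text
clock: 13.53
eef_pos: [0.4719, 0.0931, 0.1952]
tool_rot: [-0.0, 1.0, -0.0, -0.001]
wrist_force: [0.7, -0.9, 0.1]
finger_gap: 0.0469
```

{"method": "drive_tool", "body": {"rows": [{"rot":[0,0,0],"offset":[-0.0118,-0.0346,0],"hand":55},{"rot":[0,0,0],"offset":[-0.0106,-0.0311,0],"hand":55},{"rot":[0,0,0],"offset":[-0.0059,-0.0173,0],"hand":55},{"rot":[0,0,0],"offset":[-0.0032,-0.0093,0],"hand":55},{"rot":[0,0,0],"offset":[0,0,0],"hand":55},{"rot":[0,0,0],"offset":[0,0,0],"hand":55},{"rot":[0,0,0],"offset":[0,0,0],"hand":55}]}}

```text
clock: 14.12
eef_pos: [0.4425, 0.1827, 0.1964]
tool_rot: [0.0, 1.0, -0.001, -0.0]
wrist_force: [-0.1, 0.5, 0.2]
finger_gap: 0.0467
```

```bash
python3 look.py wrist 10
```

```text
[0.4425 0.1827 0.1964] 14.12 [ 3.e-04  1.e+00 -6.e-04 -3.e-04] 0.0467 [-0.09  0.53  0.25]
wrist red 463 474.3 390.4 [38 20] knob [ 0.6041 -0.0385] top [ 0.5945 -0.0216] pan [ 0.6137 -0.0554]
wrist green 452 324.2 196.2 [24 24] knob [0.442  0.1799] top [0.442 0.184] pan [0.442  0.1737]
wrist green 4417 490.3 252.7 [93 83] knob [0.5923 0.1272] top [0.5831 0.1345] pan [0.6061 0.1162]
wrist blue 6981 554.7 46.5 [108 101] knob [0.6197 0.2996] top [0.6087 0.2964] pan [0.6374 0.3049]
```

View pics/wrist_10.png

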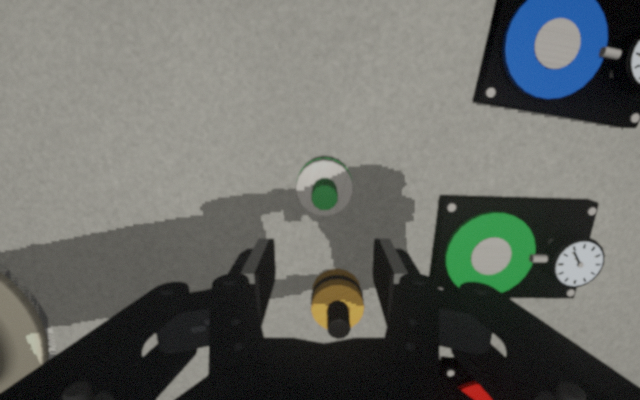

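Green knob at (324,196), i.e. (.442, .182), right under the TCP. I'll descend and grip at 80 N for the heavier weight.

{"method": "drive_tool", "body": {"rows": [{"rot":[0,0,0],"offset":[0,0,0.035],"hand":55},{"rot":[0,0,0],"offset":[0,0,0.035],"hand":55},{"rot":[0,0,0],"offset":[0,0,0.03],"hand":55},{"rot":[0,0,0],"offset":[0,0,0.02],"hand":55},{"rot":[0,0,0],"offset":[0,0,0.008],"hand":55},{"rot":[0,0,0],"offset":[0,0,0],"hand":55},{"rot":[0,0,0],"offset":[0,0,0],"hand":0},{"rot":[0,0,0],"offset":[0,0,0],"hand":0},{"rot":[0,0,0],"offset":[0,0,0],"hand":0},{"rot":[0,0,0],"offset":[0,0,0],"hand":0},{"rot":[0,0,0],"offset":[0,0,0],"hand":0},{"rot":[0,0,0],"offset":[0,0,0],"hand":0}], "force": 80}}

```text
clock: 15.17
eef_pos: [0.4435, 0.1838, 0.0707]
tool_rot: [0.0, 1.0, 0.0, 0.002]
wrist_force: [-1.8, -1.0, 6.7]
finger_gap: 0.0192
```

```bash
python3 look.py wrist 11
```

```text
[0.4435 0.1838 0.0707] 15.17 [0.0e+00 1.0e+00 2.0e-04 1.6e-03] 0.0192 [-1.84 -0.96  6.72]
wrist green 2524 323.7 264.3 [49 67] knob [0.4427 0.1802] top [0.4426 0.1882] pan [0.4428 0.1682]
wrist green 6259 591.9 321.1 [120 107] knob [0.5816 0.1467] top [0.5653 0.1586] pan [0.6061 0.1289]
wrist blue 236 636.7 20.3 [ 6 50] knob [0.5681 0.2869] top [0.5531 0.2823] pan [0.5924 0.2943]
```

View pics/wrist_11.png

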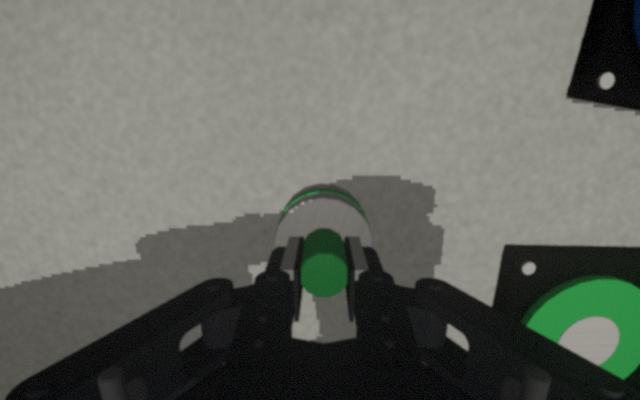

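Green is gripped upright; TCP z is .0707 on the bench, so pan contact should come at about .0987. I'll lift and carry it.

{"method": "drive_tool", "body": {"rows": [{"rot":[0,0,0],"offset":[0,0,-0.03],"hand":0},{"rot":[0,0,0],"offset":[0,0,-0.04],"hand":0},{"rot":[0,0,0],"offset":[0,0,-0.03],"hand":0},{"rot":[0,0,0],"offset":[0.012,0.005,-0.01],"hand":0},{"rot":[0,0,0],"offset":[0.025,0.011,0],"hand":0},{"rot":[0,0,0],"offset":[0.035,0.015,0],"hand":0},{"rot":[0,0,0],"offset":[0.035,0.015,0],"hand":0},{"rot":[0,0,0],"offset":[0.03,0.013,0],"hand":0},{"rot":[0,0,0],"offset":[0.018,0.008,0],"hand":0},{"rot":[0,0,0],"offset":[0.009,0.003,0],"hand":0},{"rot":[0,0,0],"offset":[0,0,0],"hand":0},{"rot":[0,0,0],"offset":[0,0,0],"hand":0}], "force": 80}}

```text
clock: 16.22
eef_pos: [0.6054, 0.1137, 0.1778]
tool_rot: [-0.0, 1.0, -0.0, -0.001]
wrist_force: [-0.6, 0.8, -7.0]
finger_gap: 0.0193
```

```bash
python3 look.py wrist,side 12
```

```text
[0.6054 0.1137 0.1778] 16.22 [-1.0e-04  1.0e+00 -2.0e-04 -1.2e-03] 0.0193 [-0.61  0.76 -6.99]
wrist green 3992 327.2 182.5 [105  81] knob [0.607  0.1269] top [0.6069 0.1303] pan [0.6072 0.1218]
wrist green 121 325.4 193.5 [51 10] knob [0.6056 0.118 ] top [0.6055 0.122 ] pan [0.6057 0.1121]
wrist green 2556 323.7 263.6 [49 66] knob [0.6043 0.0574] top [0.6044 0.0654] pan [0.6043 0.0455]
wrist blue 109 368.9 1.3 [35  4] knob [0.635  0.2538] top [0.633  0.2488] pan [0.6383 0.2619]
side red 1224 381.9 228.1 [47 44] knob [ 0.6175 -0.103 ] top [ 0.6117 -0.1141] pan [ 0.6232 -0.0919]
side yellow 1650 416.8 327.4 [56 52] knob [ 0.5997 -0.3137] top [ 0.5944 -0.3194] pan [ 0.607  -0.3058]
side green 132 345.6 116.9 [10 17] knob [0.6508 0.2485] top [0.6441 0.2281] pan [0.6608 0.2791]
side green 708 344.7 164.2 [40 28] knob [0.5976 0.0823] top [0.5923 0.0662] pan [0.6056 0.1064]
side blue 220 327.0 114.3 [20 20] knob [0.6076 0.2696] top [0.602  0.2485] pan [0.6166 0.3038]
side blue 210 317.6 342.4 [14 20] knob [ 0.4382 -0.2961] top [ 0.4371 -0.3024] pan [ 0.4401 -0.286 ]
```

View pics/wrist_12.png

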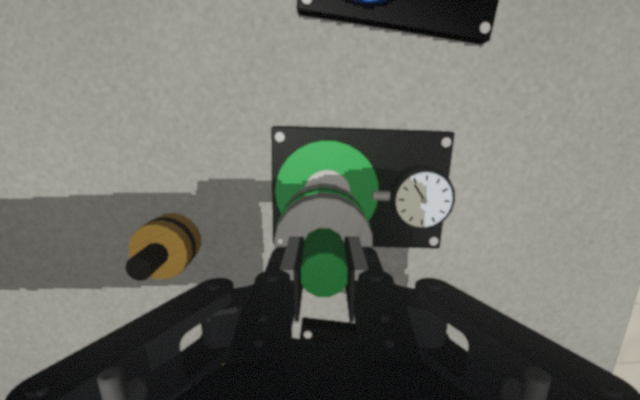

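View pics/side_12.png

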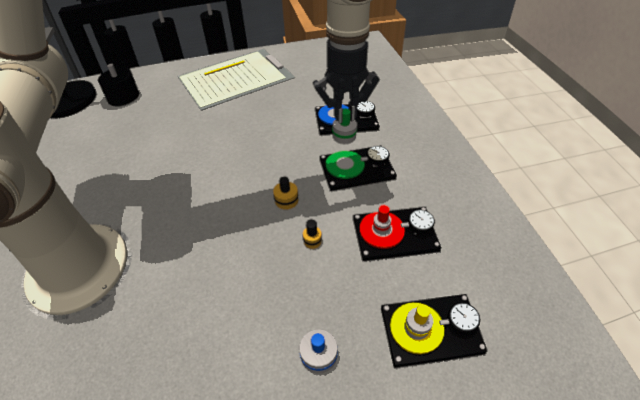

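Green is upright over its pan. I'll descend to just above contact.

{"method": "drive_tool", "body": {"rows": [{"rot":[0,0,0],"offset":[0.001,0,0.02],"hand":0},{"rot":[0,0,0],"offset":[0,0,0.025],"hand":0},{"rot":[0,0,0],"offset":[0,0,0.018],"hand":0},{"rot":[0,0,0],"offset":[0,0,0.008],"hand":0},{"rot":[0,0,0],"offset":[0,0,0.003],"hand":0},{"rot":[0,0,0],"offset":[0,0,0],"hand":0},{"rot":[0,0,0],"offset":[0,0,0],"hand":0},{"rot":[0,0,0],"offset":[0,0,0],"hand":0},{"rot":[0,0,0],"offset":[0,0,0],"hand":0}]}}

```text
clock: 17.07
eef_pos: [0.6082, 0.1138, 0.1064]
tool_rot: [0.0, 1.0, 0.0, 0.001]
wrist_force: [0.7, -0.5, -5.3]
finger_gap: 0.0193
```

{"method": "drive_tool", "body": {"rows": [{"rot":[0,0,0],"offset":[0,0,0.001],"hand":0},{"rot":[0,0,0],"offset":[0,0,0.0005],"hand":0},{"rot":[0,0,0],"offset":[0,0,0],"hand":0},{"rot":[0,0,0],"offset":[0,0,0],"hand":0}]}}

```text
clock: 17.4
eef_pos: [0.6071, 0.1138, 0.1033]
tool_rot: [-0.0, 1.0, -0.0, -0.0]
wrist_force: [0.1, 0.1, -7.4]
finger_gap: 0.0195
```

{"method": "drive_tool", "body": {"rows": [{"rot":[0,0,0],"offset":[0,0,0.0015],"hand":0},{"rot":[0,0,0],"offset":[0,0,0.0015],"hand":0},{"rot":[0,0,0],"offset":[0,0,0.0005],"hand":0},{"rot":[0,0,0],"offset":[0,0,0],"hand":0},{"rot":[0,0,0],"offset":[0,0,0],"hand":0}]}}

```text
clock: 17.82
eef_pos: [0.6071, 0.1138, 0.0997]
tool_rot: [-0.0, 1.0, -0.0, -0.0]
wrist_force: [0.3, 0.5, -6.1]
finger_gap: 0.0196
```

{"method": "drive_tool", "body": {"rows": [{"rot":[0,0,0],"offset":[0,0,0.001],"hand":0},{"rot":[0,0,0],"offset":[0,0,0],"hand":0},{"rot":[0,0,0],"offset":[0,0,0],"hand":0}]}}

```text
clock: 18.07
eef_pos: [0.6074, 0.1138, 0.099]
tool_rot: [0.0, 1.0, 0.0, 0.0]
wrist_force: [0.1, 0.7, -5.1]
finger_gap: 0.0194
```

{"method": "drive_tool", "body": {"rows": [{"rot":[0,0,0],"offset":[0,0,0.001],"hand":0},{"rot":[0,0,0],"offset":[0,0,0],"hand":0},{"rot":[0,0,0],"offset":[0,0,0],"hand":0}]}}

```text
clock: 18.32
eef_pos: [0.6075, 0.1138, 0.0989]
tool_rot: [0.0, 1.0, 0.0, 0.0]
wrist_force: [-4.6, -0.5, 3.8]
finger_gap: 0.0193
```

Contact. Release, retreat and look.

{"method": "drive_tool", "body": {"rows": [{"rot":[0,0,0],"offset":[0,0,0],"hand":40},{"rot":[0,0,0],"offset":[0,0,0],"hand":50},{"rot":[0,0,0],"offset":[0,0,0],"hand":55},{"rot":[0,0,0],"offset":[0,0,-0.02],"hand":55},{"rot":[0,0,0],"offset":[0,0,-0.04],"hand":55},{"rot":[0,0,0],"offset":[0,0,-0.04],"hand":55},{"rot":[0,0,0],"offset":[0,0,0],"hand":55}]}}

```text
clock: 18.9
eef_pos: [0.6125, 0.1139, 0.208]
tool_rot: [0.0, 1.0, 0.0, 0.009]
wrist_force: [1.7, -0.6, 2.1]
finger_gap: 0.0468
```

```bash
python3 look.py wrist,side 13; python3 -c "
import cv2
i=cv2.imread('pics/side_13.png');cv2.imwrite('pics/z13.png',cv2.resize(i[110:206,290:418],None,fx=6,fy=6))"
```

```text
[0.6125 0.1139 0.208 ] 18.9 [0.0e+00 1.0e+00 1.0e-04 8.6e-03] 0.0468 [ 1.73 -0.6   2.12]
wrist red 936 330.0 334.0 [63 22] knob [ 0.6212 -0.0425] top [ 0.6206 -0.0299] pan [ 0.6219 -0.055 ]
wrist green 3595 315.3 183.6 [94 93] knob [0.6069 0.1195] top [0.6071 0.123 ] pan [0.6067 0.1144]
wrist green 631 313.8 200.8 [26 32] knob [0.6055 0.1039] top [0.6058 0.1082] pan [0.6052 0.0974]
wrist blue 815 352.3 6.2 [72 16] knob [0.6362 0.2599] top [0.6346 0.2551] pan [0.6387 0.2676]
side red 1227 381.8 228.0 [47 45] knob [ 0.6175 -0.1027] top [ 0.6118 -0.1138] pan [ 0.6233 -0.0916]
side yellow 1644 416.8 327.3 [56 52] knob [ 0.5998 -0.3137] top [ 0.5944 -0.3194] pan [ 0.6071 -0.3058]
side green 112 344.9 145.8 [ 9 15] knob [0.6164 0.1422] top [0.6106 0.1245] pan [0.6251 0.1687]
side green 536 344.7 165.0 [40 26] knob [0.5969 0.0801] top [0.5916 0.0641] pan [0.6048 0.1041]
side blue 464 334.8 114.1 [36 22] knob [0.6271 0.2649] top [0.621 0.244] pan [0.637  0.2989]
side blue 211 317.7 342.4 [14 20] knob [ 0.4383 -0.2961] top [ 0.4371 -0.3024] pan [ 0.4401 -0.286 ]
```

View pics/z13.png

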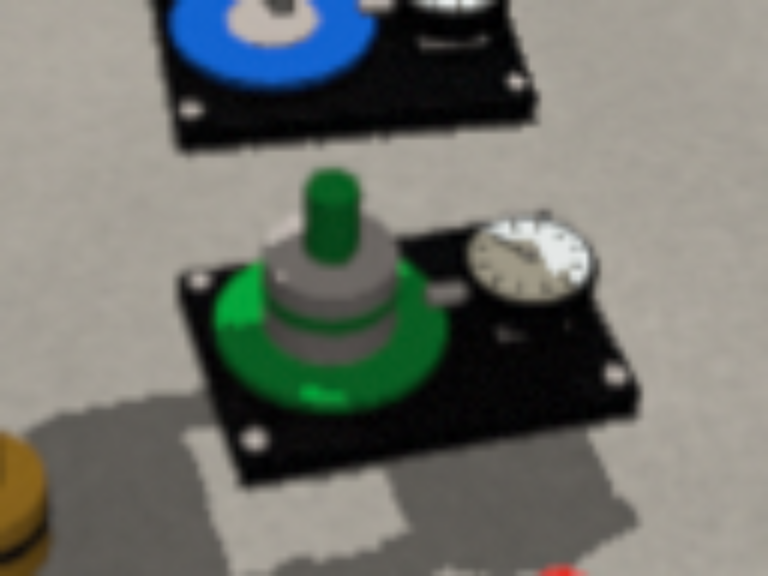

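View pics/wrist_13.png

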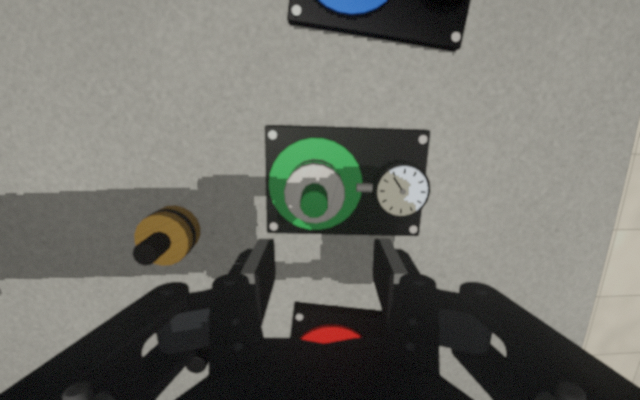

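Green is upright and centred. Next is blue.

{"method": "drive_tool", "body": {"rows": [{"rot":[0,0,0],"offset":[-0.007,0.017,0],"hand":55},{"rot":[0,0,0],"offset":[-0.0127,0.0307,0],"hand":55},{"rot":[0,0,0],"offset":[-0.0141,0.0341,0],"hand":55},{"rot":[0,0,0],"offset":[-0.0141,0.0341,0],"hand":55},{"rot":[0,0,0],"offset":[-0.0141,0.0341,0],"hand":55},{"rot":[0,0,0],"offset":[-0.0141,0.0341,0],"hand":55},{"rot":[0,0,0],"offset":[-0.0141,0.0341,0],"hand":55},{"rot":[0,0,0],"offset":[-0.0141,0.0341,0],"hand":55},{"rot":[0,0,0],"offset":[-0.0141,0.0341,0],"hand":55},{"rot":[0,0,0],"offset":[-0.0141,0.0341,0],"hand":55},{"rot":[0,0,0],"offset":[-0.0141,0.0341,0],"hand":55},{"rot":[0,0,0],"offset":[-0.0141,0.0341,0],"hand":55}]}}

```text
clock: 20.0
eef_pos: [0.4449, -0.2758, 0.196]
tool_rot: [-0.001, 1.0, -0.0, -0.001]
wrist_force: [0.3, -0.4, -0.4]
finger_gap: 0.0466
```

{"method": "drive_tool", "body": {"rows": [{"rot":[0,0,0],"offset":[-0.0056,0.0136,0],"hand":55},{"rot":[0,0,0],"offset":[-0.0028,0.0068,0],"hand":55},{"rot":[0,0,0],"offset":[0,0,0],"hand":55},{"rot":[0,0,0],"offset":[0,0,0],"hand":55},{"rot":[0,0,0],"offset":[0,0,0],"hand":55}]}}

```text
clock: 20.42
eef_pos: [0.4384, -0.2939, 0.1971]
tool_rot: [-0.001, 1.0, 0.001, -0.0]
wrist_force: [0.9, -0.6, 0.2]
finger_gap: 0.047
```

```bash
python3 look.py wrist 14
```

```text
[ 0.4384 -0.2939  0.1971] 20.42 [-7.e-04  1.e+00  7.e-04 -3.e-04] 0.047 [ 0.94 -0.64  0.2 ]
wrist red 63 547.7 0.9 [26  3] knob [ 0.6118 -0.1409] top [ 0.6015 -0.1461] pan [ 0.6221 -0.1357]
wrist yellow 4695 503.0 194.2 [98 97] knob [ 0.5933 -0.2949] top [ 0.5839 -0.2909] pan [ 0.6062 -0.3003]
wrist yellow 694 548.4 221.0 [33 30] knob [ 0.6389 -0.3195] top [ 0.6268 -0.3141] pan [ 0.6556 -0.327 ]
wrist blue 570 324.0 197.6 [25 29] knob [ 0.4378 -0.2974] top [ 0.4377 -0.2932] pan [ 0.4378 -0.3041]
```

View pics/wrist_14.png

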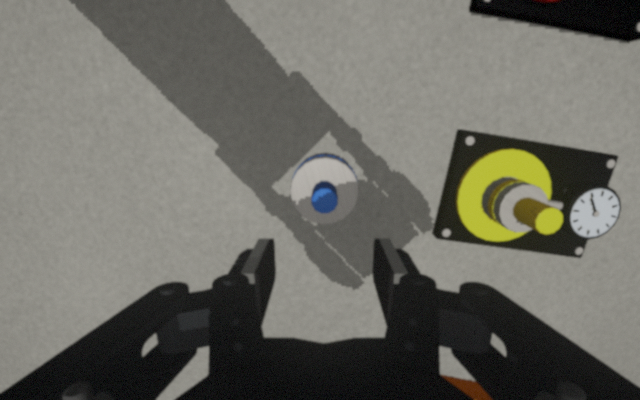

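Blue knob at (324,198), i.e. (.438, -.296). I'll shift 2 mm in y, descend and grip.

{"method": "drive_tool", "body": {"rows": [{"rot":[0,0,0],"offset":[0,0.002,0.035],"hand":55},{"rot":[0,0,0],"offset":[0,0,0.035],"hand":55},{"rot":[0,0,0],"offset":[0,0,0.03],"hand":55},{"rot":[0,0,0],"offset":[0,0,0.02],"hand":55},{"rot":[0,0,0],"offset":[0,0,0.007],"hand":55},{"rot":[0,0,0],"offset":[0,0,0],"hand":55},{"rot":[0,0,0],"offset":[0,0,0],"hand":0},{"rot":[0,0,0],"offset":[0,0,0],"hand":0},{"rot":[0,0,0],"offset":[0,0,0],"hand":0},{"rot":[0,0,0],"offset":[0,0,0],"hand":0},{"rot":[0,0,0],"offset":[0,0,0],"hand":0},{"rot":[0,0,0],"offset":[0,0,0],"hand":0}], "force": 100}}

```text
clock: 21.47
eef_pos: [0.439, -0.2982, 0.0731]
tool_rot: [0.001, 1.0, 0.0, 0.001]
wrist_force: [-3.0, 1.4, 6.2]
finger_gap: 0.0187
```

```bash
python3 look.py wrist 15
```

```text
[ 0.439  -0.2982  0.0731] 21.47 [1.1e-03 1.0e+00 1.0e-04 1.0e-03] 0.0187 [-3.04  1.37  6.24]
wrist yellow 8814 595.3 242.0 [101 151] knob [ 0.5719 -0.293 ] top [ 0.5567 -0.2862] pan [ 0.5929 -0.3023]
wrist blue 137 334.3 178.7 [51 13] knob [ 0.4427 -0.2609] top [ 0.4421 -0.2577] pan [ 0.4436 -0.2661]
wrist blue 2567 323.7 257.7 [49 66] knob [ 0.4381 -0.2986] top [ 0.4381 -0.291 ] pan [ 0.4382 -0.311 ]
```

View pics/wrist_15.png

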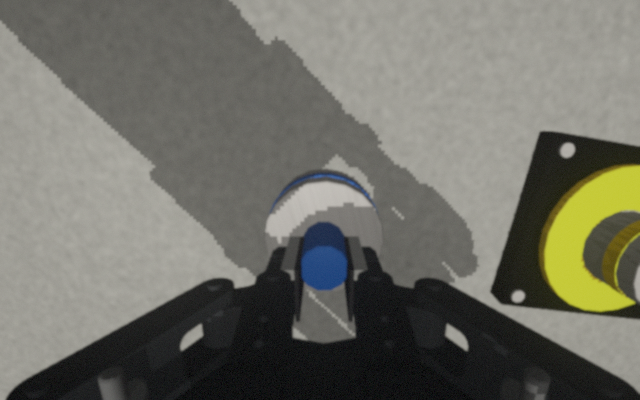

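Blue is gripped upright; TCP z is .0731 on the bench. The knob sits about 2.5 mm toward +y of the TCP, so I'll aim the TCP at y = .3045. Lift and carry.

{"method": "drive_tool", "body": {"rows": [{"rot":[0,0,0],"offset":[0,0,-0.03],"hand":0},{"rot":[0,0,0],"offset":[0,0,-0.04],"hand":0},{"rot":[0,0,0],"offset":[0,0,-0.04],"hand":0},{"rot":[0,0,0],"offset":[0.0047,-0.014,-0.02],"hand":0},{"rot":[0,0,0],"offset":[0.0094,-0.028,0],"hand":0},{"rot":[0,0,0],"offset":[0.0117,-0.035,0],"hand":0},{"rot":[0,0,0],"offset":[0.0117,-0.035,0],"hand":0},{"rot":[0,0,0],"offset":[0.0117,-0.035,0],"hand":0},{"rot":[0,0,0],"offset":[0.0117,-0.035,0],"hand":0},{"rot":[0,0,0],"offset":[0.0117,-0.035,0],"hand":0},{"rot":[0,0,0],"offset":[0.0117,-0.035,0],"hand":0},{"rot":[0,0,0],"offset":[0.0117,-0.035,0],"hand":0}], "force": 100}}

```text
clock: 22.52
eef_pos: [0.5334, -0.0082, 0.2]
tool_rot: [-0.0, 1.0, -0.0, -0.001]
wrist_force: [0.8, -0.7, -8.9]
finger_gap: 0.019
```

{"method": "drive_tool", "body": {"rows": [{"rot":[0,0,0],"offset":[0.0117,-0.035,0],"hand":0},{"rot":[0,0,0],"offset":[0.0117,-0.035,0],"hand":0},{"rot":[0,0,0],"offset":[0.0117,-0.035,0],"hand":0},{"rot":[0,0,0],"offset":[0.0117,-0.035,0],"hand":0},{"rot":[0,0,0],"offset":[0.0117,-0.035,0],"hand":0},{"rot":[0,0,0],"offset":[0.0117,-0.035,0],"hand":0},{"rot":[0,0,0],"offset":[0.0117,-0.035,0],"hand":0},{"rot":[0,0,0],"offset":[0.0094,-0.028,0],"hand":0},{"rot":[0,0,0],"offset":[0.007,-0.021,0],"hand":0},{"rot":[0,0,0],"offset":[0.0067,-0.0205,0],"hand":0},{"rot":[0,0,0],"offset":[0,0,0],"hand":0},{"rot":[0,0,0],"offset":[0,0,0],"hand":0}]}}

```text
clock: 23.52
eef_pos: [0.638, 0.3051, 0.199]
tool_rot: [0.0, 1.0, 0.001, -0.001]
wrist_force: [0.4, 0.1, -8.8]
finger_gap: 0.0183
```

```bash
python3 look.py wrist,scene 16
```

```text
[0.638  0.3051 0.199 ] 23.52 [ 5.0e-04  1.0e+00  1.0e-03 -1.4e-03] 0.0183 [ 0.39  0.08 -8.8 ]
wrist green 743 310.2 332.7 [43 25] knob [0.624  0.1634] top [0.6248 0.1758] pan [0.6228 0.1447]
wrist blue 3290 325.5 168.4 [99 63] knob [0.6381 0.326 ] top [0.6381 0.3286] pan [0.6382 0.3216]
wrist blue 2598 323.7 257.3 [48 67] knob [0.6369 0.2452] top [0.637  0.2528] pan [0.6369 0.2329]
scene red 1182 250.2 225.0 [48 45] knob [ 0.6332 -0.0843] top [ 0.6443 -0.0787] pan [ 0.6221 -0.0899]
scene yellow 72 145.0 172.4 [11  8] knob [ 0.5727 -0.333 ] top [ 0.5852 -0.322 ] pan [ 0.5556 -0.3481]
scene yellow 781 153.4 197.0 [47 34] knob [ 0.6267 -0.2858] top [ 0.638  -0.2758] pan [ 0.6111 -0.2995]
scene green 75 361.1 221.2 [11  9] knob [0.5734 0.1113] top [0.5858 0.1128] pan [0.5546 0.109 ]
scene green 702 358.2 246.2 [49 38] knob [0.6296 0.1186] top [0.6409 0.1199] pan [0.6127 0.1166]
scene blue 366 105.2 7.5 [31 23] knob [ 0.0181 -0.7661] top [ 0.0426 -0.7457] pan [-0.0217 -0.7992]
scene blue 125 474.8 251.2 [37 23] knob [0.5844 0.3204] top [0.5967 0.3174] pan [0.5644 0.3253]
scene blue 1488 461.7 284.8 [53 47] knob [0.6602 0.3044] top [0.6709 0.3017] pan [0.6429 0.3087]
```

View pics/wrist_16.png

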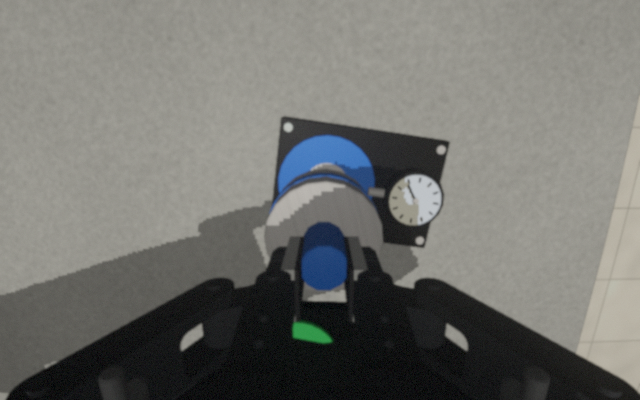

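View pics/scene_16.png

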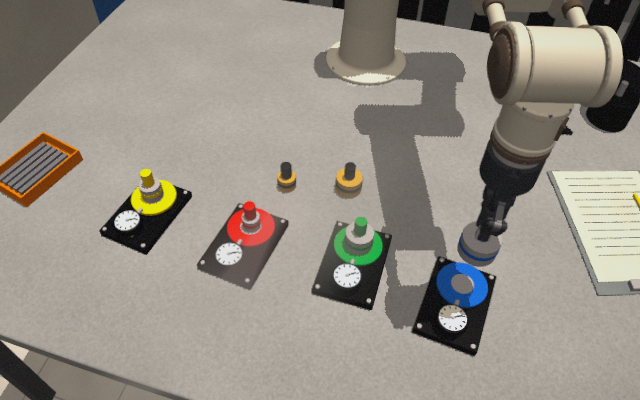

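Blue is upright over its pan, and the other three stand in place. I'll descend; contact is expected near TCP z .101.

{"method": "drive_tool", "body": {"rows": [{"rot":[0,0,0],"offset":[0.001,0,0.02],"hand":0},{"rot":[0,0,0],"offset":[0,0,0.03],"hand":0},{"rot":[0,0,0],"offset":[0,0,0.025],"hand":0},{"rot":[0,0,0],"offset":[0,0,0.012],"hand":0},{"rot":[0,0,0],"offset":[0,0,0.005],"hand":0},{"rot":[0,0,0],"offset":[0,0,0],"hand":0},{"rot":[0,0,0],"offset":[0,0,0],"hand":0},{"rot":[0,0,0],"offset":[0,0,0],"hand":0},{"rot":[0,0,0],"offset":[0,0,0],"hand":0}]}}

```text
clock: 24.37
eef_pos: [0.6416, 0.3045, 0.1114]
tool_rot: [-0.001, 1.0, -0.0, 0.002]
wrist_force: [-0.1, -0.3, -9.0]
finger_gap: 0.0187
```

{"method": "drive_tool", "body": {"rows": [{"rot":[0,0,0],"offset":[0,0,0.001],"hand":0},{"rot":[0,0,0],"offset":[0,0,0],"hand":0},{"rot":[0,0,0],"offset":[0,0,0],"hand":0}]}}

```text
clock: 24.62
eef_pos: [0.6402, 0.3043, 0.1081]
tool_rot: [-0.0, 1.0, 0.0, 0.0]
wrist_force: [-0.4, -0.1, -7.7]
finger_gap: 0.0186
```

{"method": "drive_tool", "body": {"rows": [{"rot":[0,0,0],"offset":[-0.001,0,0.0015],"hand":0},{"rot":[0,0,0],"offset":[0,-0.001,0.0015],"hand":0},{"rot":[0,0,0],"offset":[0,0,0.0015],"hand":0},{"rot":[0,0,0],"offset":[0,0,0.001],"hand":0},{"rot":[0,0,0],"offset":[0,0,0],"hand":0},{"rot":[0,0,0],"offset":[0,0,0],"hand":0}]}}

```text
clock: 25.12
eef_pos: [0.639, 0.3052, 0.1021]
tool_rot: [0.0, 1.0, 0.0, -0.0]
wrist_force: [-0.8, 0.8, -8.2]
finger_gap: 0.0186
```

{"method": "drive_tool", "body": {"rows": [{"rot":[0,0,0],"offset":[0,0,0.001],"hand":0},{"rot":[0,0,0],"offset":[0,0,0],"hand":0},{"rot":[0,0,0],"offset":[0,0,0],"hand":0}]}}

```text
clock: 25.37
eef_pos: [0.6392, 0.3052, 0.1014]
tool_rot: [-0.0, 1.0, -0.0, 0.0]
wrist_force: [0.6, -0.3, -8.1]
finger_gap: 0.0187
```

{"method": "drive_tool", "body": {"rows": [{"rot":[0,0,0],"offset":[0,0,0.001],"hand":0},{"rot":[0,0,0],"offset":[0,0,0],"hand":0},{"rot":[0,0,0],"offset":[0,0,0],"hand":0}]}}

```text
clock: 25.62
eef_pos: [0.6392, 0.3054, 0.1013]
tool_rot: [-0.0, 1.0, 0.0, 0.0]
wrist_force: [-2.8, 0.2, -0.9]
finger_gap: 0.0188
```

{"method": "drive_tool", "body": {"rows": [{"rot":[0,0,0],"offset":[0,0,0.0005],"hand":0},{"rot":[0,0,0],"offset":[0,0,0],"hand":0},{"rot":[0,0,0],"offset":[0,0,0],"hand":0}]}}

```text
clock: 25.87
eef_pos: [0.6393, 0.3054, 0.1013]
tool_rot: [-0.0, 1.0, 0.0, 0.0]
wrist_force: [-5.3, -1.3, 2.7]
finger_gap: 0.0192
```

{"method": "drive_tool", "body": {"rows": [{"rot":[0,0,0],"offset":[0,0,0],"hand":40},{"rot":[0,0,0],"offset":[0,0,0],"hand":50},{"rot":[0,0,0],"offset":[0,0,0],"hand":55},{"rot":[0,0,0],"offset":[0,0,-0.02],"hand":55},{"rot":[0,0,0],"offset":[0,0,-0.04],"hand":55},{"rot":[0,0,0],"offset":[-0.01,0,-0.04],"hand":55},{"rot":[0,0,0],"offset":[-0.03,0,-0.02],"hand":55},{"rot":[0,0,0],"offset":[-0.04,0,0],"hand":55},{"rot":[0,0,0],"offset":[-0.04,0,0],"hand":55},{"rot":[0,0,0],"offset":[-0.03,0,0],"hand":55},{"rot":[0,0,0],"offset":[0,0,0],"hand":55},{"rot":[0,0,0],"offset":[0,0,0],"hand":55}]}}

```text
clock: 26.87
eef_pos: [0.4883, 0.3055, 0.2205]
tool_rot: [-0.0, 1.0, 0.001, 0.001]
wrist_force: [0.8, -0.4, 0.4]
finger_gap: 0.0473
```

```bash
python3 look.py wrist,scene,side 17
python3 - <<'E'
import cv2,numpy as np
s=cv2.imread('pics/scene_17.png');d=cv2.imread('pics/side_17.png');w=cv2.imread('pics/wrist_17.png')
cv2.imwrite('pics/z17.png',cv2.resize(s[150:350,100:500],None,fx=2,fy=2))
cv2.imwrite('pics/z17s.png',cv2.resize(d[70:390,250:500],None,fx=1.8,fy=1.8))
E
```

```text
[0.4883 0.3055 0.2205] 26.87 [-2.e-04  1.e+00  6.e-04  8.e-04] 0.0473 [ 0.79 -0.42  0.39]
wrist green 104 443.6 372.3 [12 20] knob [0.6218 0.0944] top [0.6143 0.1098] pan [0.6331 0.0713]
wrist blue 2549 469.0 176.6 [87 90] knob [0.6208 0.316 ] top [0.6133 0.319 ] pan [0.633 0.311]
wrist blue 905 506.3 193.6 [43 31] knob [0.6582 0.3   ] top [0.6486 0.304 ] pan [0.6738 0.2936]
scene red 1185 250.2 225.0 [48 45] knob [ 0.6332 -0.0843] top [ 0.6443 -0.0787] pan [ 0.6221 -0.0899]
scene yellow 72 145.0 172.4 [11  8] knob [ 0.5727 -0.333 ] top [ 0.5852 -0.322 ] pan [ 0.5556 -0.3481]
scene yellow 781 153.4 197.0 [47 34] knob [ 0.6267 -0.2858] top [ 0.638  -0.2758] pan [ 0.6111 -0.2995]
scene green 72 361.1 221.1 [11  9] knob [0.5733 0.1114] top [0.5858 0.1128] pan [0.5545 0.1091]
scene green 692 358.2 246.3 [49 37] knob [0.6299 0.1187] top [0.6412 0.12  ] pan [0.613  0.1167]
scene blue 366 105.2 7.5 [31 23] knob [ 0.0181 -0.7661] top [ 0.0426 -0.7457] pan [-0.0217 -0.7992]
scene blue 227 470.2 265.9 [16 21] knob [0.6179 0.3151] top [0.6295 0.3122] pan [0.5991 0.3198]
scene blue 849 460.9 286.6 [53 46] knob [0.664  0.3035] top [0.6745 0.3008] pan [0.6468 0.3077]
side red 1223 381.9 228.1 [47 44] knob [ 0.6174 -0.1029] top [ 0.6117 -0.1141] pan [ 0.6232 -0.0918]
side yellow 1647 416.8 327.3 [56 52] knob [ 0.5998 -0.3136] top [ 0.5945 -0.3194] pan [ 0.6071 -0.3057]
side green 114 344.9 145.3 [ 9 16] knob [0.6168 0.1439] top [0.611  0.1262] pan [0.6255 0.1705]
side green 540 344.7 165.0 [40 26] knob [0.5969 0.0801] top [0.5916 0.0641] pan [0.6048 0.1042]
side blue 94 334.7 95.1 [ 8 14] knob [0.6504 0.3472] top [0.6437 0.3241] pan [0.6613 0.3847]
side blue 128 26.9 110.4 [11 22] knob [-0.2081  0.5539] top [-0.1923  0.5254] pan [-0.2337  0.6002]
side blue 346 334.9 114.8 [36 20] knob [0.6263 0.2617] top [0.6202 0.2409] pan [0.6361 0.2956]
```

View pics/z17.png

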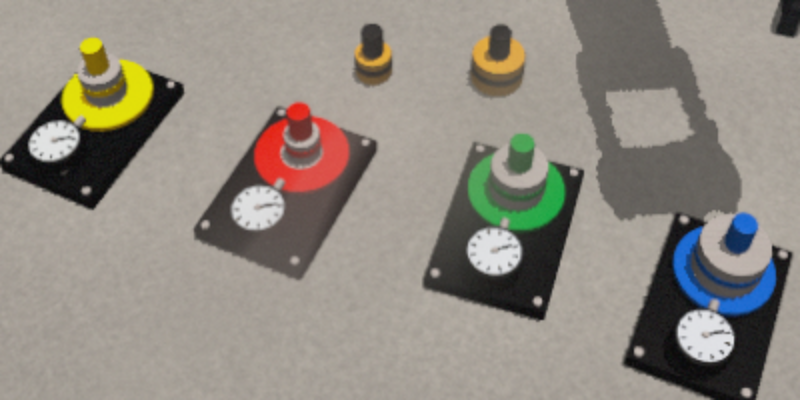

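View pics/z17s.png

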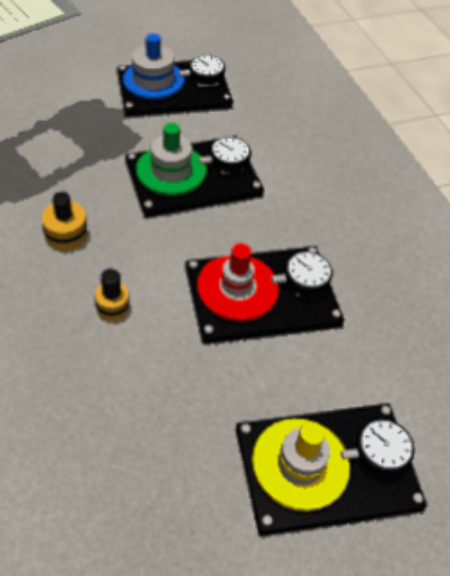

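View pics/wrist_17.png

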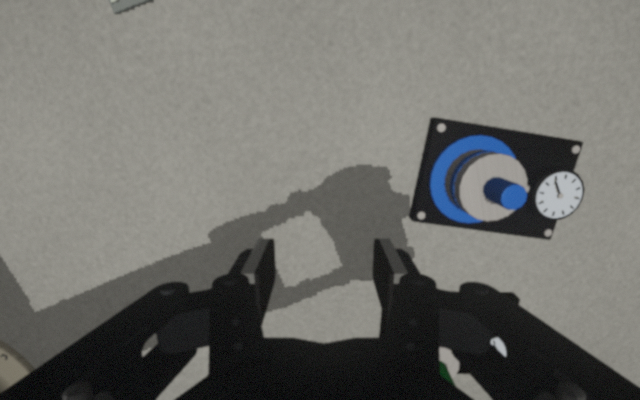

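All four stand upright in the right pans and the brass weights have not moved. As a last numeric check I'll compare knob axes with pan-spot centres per camera.

```bash
python3 - <<'E'
from h import *
sc=np.load('scene0.npy',allow_pickle=True).item(); sd=np.load('side0.npy',allow_pickle=True).item()
def p(n,c,k,z,pan): 
    q=onplane(c,*k,z)[:2]; s=onplane(c,*pan,.028)[:2]; print(n,np.round(q,4),np.round(s,4),'diff mm',np.round(1000*(q-s),1))
p('blue scene',sc,(470.2,265.9),.082,(462.0,283.4)); p('blue side',sd,(334.7,95.1),.082,(334.9,112.9))
p('green scene',sc,(361.1,221.1),.096,(357.7,243.5)); p('green side',sd,(344.9,145.3),.080,(344.7,162.8))
p('yellow scene',sc,(145,172.4),.094,(153.2,195.8))
c=manip.capture('scene');m=manip.capture('side')
for nm,cam,box in (('red scene',c,(235,195,265,220)),('red side',m,(370,200,395,224))):
    x0,y0,x1,y1=box; h,s,v=cv2.split(cv2.cvtColor(cam['img'],cv2.COLOR_BGR2HSV))
    cv2.imwrite('pics/'+nm[4:]+'_rk.png',cv2.resize(cam['img'][y0-5:y1+25,x0-15:x1+15],None,fx=8,fy=8,interpolation=0))
for k in ('pics/scene_17.png','x'): pass
E
python3 -c "
import cv2,numpy as np
a=cv2.imread('pics/scene_rk.png');b=cv2.imread('pics/side_rk.png')
h=min(a.shape[0],b.shape[0]);cv2.imwrite('pics/rk.png',np.hstack([a[:h,:390],b[:h,:390]]))"
```

```text
blue scene [0.6382 0.31  ] [0.6398 0.309 ] diff mm [-1.6  1. ]
blue side [0.6386 0.3066] [0.6386 0.3038] diff mm [0.  2.8]
green scene [0.6075 0.1154] [0.607  0.1143] diff mm [0.5 1. ]
green side [0.6067 0.1129] [0.6069 0.1111] diff mm [-0.2  1.8]
yellow scene [ 0.6069 -0.3028] [ 0.6084 -0.3014] diff mm [-1.5 -1.4]
```

View pics/rk.png

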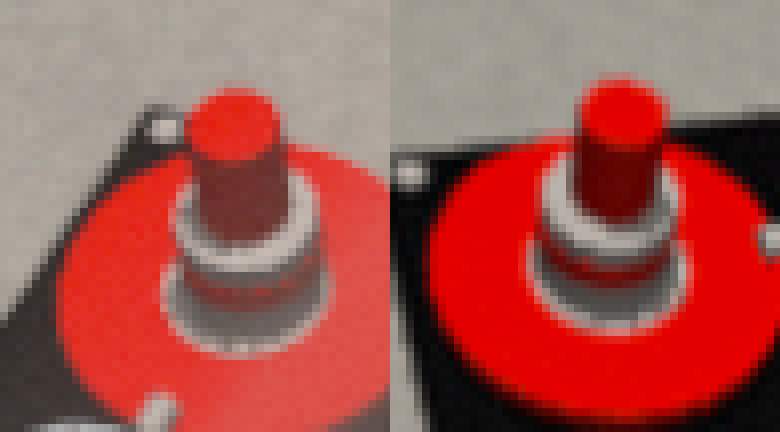

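The crop shows the red weight inside its spot with an even rim of bare steel in both views. All measured offsets are within 3 mm, so I'm handing in.

```bash
python3 -c "
from plant import manip
print(manip.sign_off())"
```

```text
the job is handed in; nothing more can be done
None
```

The four steel weights are standing upright on the pans of their own colours, placed red, yellow, green, then blue. Each was lowered in steps of 2 mm or less over the last few millimetres, until the wrist force showed the pan had taken its weight. I let go of each one before fetching the next. The job took about 27 s of the 112 s allowed, and the arm was clear of everything at hand-in.

- **Centring:** In the last scene and side views the blue, green and yellow weights measured within 3 mm of their pan centres; yellow was measured numerically in the scene view only. I judged red by eye: it stands inside its bare spot with an even rim showing in both views.
- **Camera disagreement:** The two fixed cameras differed by 3–5 mm in y on the pans, so I used averaged positions.
- **Brass weights:** They were not touched and look unmoved in the final pictures; I did not measure their positions.
- **Forces:** The wrist readings I saw stayed under about 10 N.
- **Refused call:** My first move call was refused for a missing key and moved nothing.

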